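# Rack a freshly oiled turned plate with the spatula

## Robot

A 6-joint arm with a two-finger parallel gripper is mounted at the origin on the work surface. World frame = base frame: x ahead of the robot, y to its left, z up, the work surface at z = 0. Lengths are in mm, angles in rad, forces in N, time in s.
With the tool pointing down it reaches from about 350 to 775 mm from the base axis. Payload 7.3 kg.
Tool frame: the origin (TCP) lies midway between the tips of the shut fingers; the grasp point (between the pads) lies 19 mm behind it; x points along the fingers, z is the direction in which the jaws open and shut, and the axes are right-handed (so a half turn about x gives the same grasp; the last joint's range is limited). The gripper opens to 92 mm and grips with 3 to 60 N. Pads are 19 mm wide; open, the fingers measure 130 mm over their backs; the gripper's body (75 mm by 190 mm) begins 47 mm behind the grasp point.
Start: joints at [-1.441, 0.342, 1.524, -0, 1.275, -0.146], TCP at [142.988, -505.172, 226.741] pointing down, gripper open.
Joint ranges: [-2.53, 2.53], [-0.77, 2.02], [0.04, 2.7], [-1, 4.14], [0.28, 2.66], [-3.11, 3.11]. Speed limits (rad/s): [2.57, 2.57, 3.14, 3.14, 3.14, 3.14].

## Interface

Orientations are given as [roll, pitch, yaw] about the fixed x, y, z axes, in that order (R = Rz(yaw) Ry(pitch) Rx(roll)).
In Python, from plant import monitor, optics, close_job gives the robot as it stands.
- The arm moves only by the tool send_rows, never from a script. Its argument "commands" is a list that holds one entry, the list of rows, each a list of 5 numbers: the shift along the tool's x, y, z in m, then the turn about the tool's x in degrees, then the finger opening in m, from 0 to 0.0918. A call has 1 to 10 rows; each row shifts and turns the pose as measured when the row begins, along the tool's axes as they then stand; what a row does not reach is not made up. A row lasts 1/12 s, in which the tool goes at most 41.7 mm and 7.16 degrees, less where a joint would pass 70% of its speed; a pose out of reach is approached as far as the arm can. A call with a gripper value outside its range is refused whole. The fingers move at their own pace and stop on an object; the grip force is fixed at half the most. Time passes only in rows, so rows that do not move let the fingers close. It gives the time, the measured TCP pose, the force and the opening at its end, in the units of the state.
- monitor.get_obs(): the state, without advancing time (a new reading comes with each control period).
- optics.capture(name): name is "scene" or "top" or "wrist"; returns a dict with "color" (400x640x3 uint8, blue, green, red), "camera_matrix" (3x3 intrinsics, pixels), "k1" (the pictures are not rectified: a ray, as slopes to the right and down, at radius r is drawn at 1 + k1 r^2 times it, then the intrinsics apply), "camera_from_world" (4x4, takes a point from world to camera coordinates); the wrist camera has in their place "T_tool_cam" (4x4, takes a point from camera to tool coordinates, whose origin is the TCP and whose axes are the tool frame's). Camera axes: x right, y down, z forward; pixel columns grow to the right and rows downward; lengths in mm; the calibration is good to about 2 mm. A picture is of the moment at which its call begins: read the wrist's pose just before it. There is no depth.
- close_job(): hands the job in, once; it reports no verdict.
The state is a dict: "time": time; "joint_positions": joint angles; "dq": joint speeds; "tau": joint torques, N m; "tool_pos": TCP position; "tcp_rot": TCP orientation; "contact_force": force on the tool from outside, world axes, zero at the start; "moment": the same for the moment, N m; "grip_width": finger opening in mm.
Only numpy, scipy, OpenCV 4.12 (cv2) and the standard library are available. Lean on these libraries where they do the work, as an engineer would, in place of code of your own. Each camera call takes 0.05 s, during which the arm holds its last target.

## Task

The turned wooden plate lying on the two sticks of the finishing board has just been oiled and must not be touched by the gripper. Slide the spatula under it between the sticks, carry it over and set it down softly, flat and in the middle of the slats of the pulled-out upper rack of the drying cabinet, and draw the spatula out from under it. Lay the spatula back down flat on the finishing board and push the rack fully home with the plate on it, leaving everything else where it stands.

Things in the scene. Friction and masses are not known exactly. Their poses are not given: they have to be found in the camera images.
- board: Fixed plywood finishing board, 360 (x) x 270 (y) x 18 mm. Origin: centre of its underside, on the bench; x away from the robot. On it two fixed beech sticks along x, each 200 x 12 mm and 15 mm high, centred at x = 35 mm, y = 17 and 103 mm: 74 mm free between them. The plate lies across the sticks, the spatula on the bare half (negative y). It may stand left or right of the cabinet.
- sticks_mid (a point): Half-way between the two sticks (board x = 45 mm, y = 60 mm), level with their tops, 15 mm above the board's top and 33 mm above the bench; axes as the board's. The plate starts within about 25 mm of it.
- plate_mid (a point): Centre, half-way up, of the plate: dark turned wood, round, 112 mm across, 11 mm thick, about 60 g, shallow dish on top; the flat underside, 5.5 mm below this point, is 92 mm across and the rim is bevelled from there up to 6 mm. z axis up.
- spatula_grip (a point): Centre of the spatula's flat-sided wooden handle (22 x 22 mm section, 92 mm long, from 67 mm behind to 25 mm ahead of this point). x along the tool to the blade's tip, z up. It is 38 mm above the blade's underside and 122 mm behind the blade's centre, in line with it. About 120 g in all; at rest it lies flat on its blade on the board, handle level in the air.
- spatula_blade (a point): Centre of the underside of the spatula's stiff flat steel blade, 112 mm long (x), 54 mm wide (y), 2 mm thick; x towards the tip, z up. At its rear edge, 56 mm behind, a cranked 6 mm neck rises steeply to the handle: it is 36 mm up at 82 mm behind this point.
- cabinet: Drying cabinet: open-backed plywood box 230 mm deep, 222 mm wide, 190 mm high, fixed to the bench. Origin: on the bench top 100 mm in front of the middle of its open face; its x axis points into the cabinet, z up. An oil jar, 64 mm high, is fixed on its roof. The lower rack is shut, with a bowl on it, and is left alone.
- mouth (a point): Middle of the cabinet's open face at the height of the upper rack's slats (137 mm above the bench); axes as the cabinet's. Above the slats the mouth is 39 mm high and 192 mm wide.
- rack (a joint): Upper rack of the cabinet: how far it is pulled out, in m; 0 = fully home, stop at 0.19. It starts 0.170 to 0.188 out. It slides straight along the cabinet's x axis (pushing in = towards +x), stiffly (about 1.5 N), and stays where it is left.
- rack_mid (a point): Middle of the upper rack's slats, level with their tops; axes as the cabinet's, moves with the rack. Two slats along x, 180 mm long, 14 mm wide, 20 mm high, at y = +-46 mm, leave a channel 78 mm wide, open at the front; cross-pieces under both ends have tops 20 mm below the slats' tops. Sides at y = +-80 mm, 12 mm wide, flush with the slats, run 43 mm further back. 92 mm behind the face when home.
- rack_bar (a point): Middle of the rack's steel bar handle: a bar 100 mm long along y and about 10 mm thick, 35 mm in front of the slats' front ends (125 mm in front of rack_mid) and 27 mm below the slats' tops, on two short studs. Axes as the cabinet's. It stands 33 mm in front of the cabinet's face when the rack is home.
- wax_tin: Bystander: flat aluminium tin, 50 mm across, 26 mm high, on the far end of the board. Origin: centre of its underside.
- lathe_chuck: Bystander: steel four-jaw lathe chuck, 96 mm across, 62 mm high, 1.4 kg, on the bench near the robot. Origin: centre of its underside.
- pepper_mill: Bystander: turned pepper mill, 48 mm across, 136 mm high, upright on the bench at the far middle. Origin: centre of its underside.
- mallet: Bystander: wooden mallet lying on the bench to the right, 230 mm long, 72 mm high. Origin: below its middle, on the bench.
- gouge: Bystander: turning gouge lying on the bench to the left, 390 mm long, 30 mm high. Origin: below its middle, on the bench.
- sand_block: Bystander: cork sanding block, 102 x 62 x 30 mm, on the bench to the left. Origin: centre of its underside.

How it is judged:
By the outcome, as a careful person would: the job done as asked, in the order asked, and still so for the second after the job is handed in, with the robot touching nothing.
It also fails if it takes over 72 s, if anything falls off the work surface, if the arm or the gripper's body presses on something with over 40 N, if the wrist force passes 120 N, or if a joint passes its speed limit or range.

## Working session

There is one attempt and no reset: what is moved stays moved. The work goes in short steps, Python scripts to look and compute and a tool call to move; the robot and the scene stay as the last step left them, time stands still between calls to the robot, and variables do not carry over. Pictures are saved under pics/ and viewed, and the job is handed in when it is done.

Besides the shell and the picture viewer there is one more tool, called after "Request:" by a JSON object that holds its "op" and its "data", one argument or row to a line. send_rows: Moves the arm, as the interface text tells. Its arguments: {"type":"object","properties":{"commands":{"type":"array","items":{"type":"array","items":{"type":"array","items":{"type":"number"}}}}},"required":["commands"]}

```bash
ls; mkdir -p pics; python3 - <<'E'
from plant import monitor, optics
import cv2
print(monitor.get_obs())
for n in ("scene","top","wrist"):
    c=optics.capture(n); cv2.imwrite(f"pics/{n}0.png",c["color"])
    print(n,{k:v for k,v in c.items() if k!="color"})
E
```

```text
pics
{'time': 0.0, 'joint_positions': array([-1.44100365e+00,  3.42720114e-01,  1.52500262e+00, -4.01024436e-05,
        1.27540138e+00, -1.45976622e-01]), 'dq': array([ 1.24463926e-05,  2.52334084e-04, -2.50815671e-04,  1.55019235e-03,
       -1.27793599e-03,  2.46941441e-03]), 'tau': array([-4.32506258e-04, -4.31241131e+01, -2.44222981e+01,  7.19081727e-02,
        5.57168364e-02, -1.50578148e-04]), 'tool_pos': array([ 142.91938468, -504.75298997,  226.05134403]), 'tcp_rot': array([3.0206507 , 1.56926439, 1.72563538]), 'contact_force': array([ 0.16775625, -0.70915276,  0.95770702]), 'moment': array([-0.02690624, -0.00851195,  0.00432256]), 'grip_width': 91.6679243251191}
scene {'camera_matrix': array([[399.61918758,   0.        , 318.10717672],
       [  0.        , 399.61918758, 202.6749264 ],
       [  0.        ,   0.        ,   1.        ]]), 'k1': -0.010070788211174712, 'camera_from_world': array([[-6.65326559e-01,  7.46473135e-01, -1.08824894e-02,
         3.49192362e+02],
       [ 6.26873816e-01,  5.50693523e-01, -5.51149583e-01,
        -3.07823383e+02],
       [-4.05425440
[... 582 characters left out ...]
84e-03, -9.77809747e-01,
         1.45217114e+03],
       [ 0.00000000e+00,  0.00000000e+00,  0.00000000e+00,
         1.00000000e+00]])}
wrist {'camera_matrix': array([[297.61239067,   0.        , 318.97330138],
       [  0.        , 297.61239067, 204.70880588],
       [  0.        ,   0.        ,   1.        ]]), 'k1': 0.012753467116482257, 'T_tool_cam': array([[ 7.97418901e-04, -2.80653724e-01,  9.59808758e-01,
        -1.58053053e+02],
       [-3.50335754e-04, -9.59809082e-01, -2.80653528e-01,
         7.69725439e+01],
       [ 9.99999621e-01, -1.12456897e-04, -8.63692938e-04,
        -6.18639265e-01],
       [ 0.00000000e+00,  0.00000000e+00,  0.00000000e+00,
         1.00000000e+00]])}
```

View pics/scene0.png

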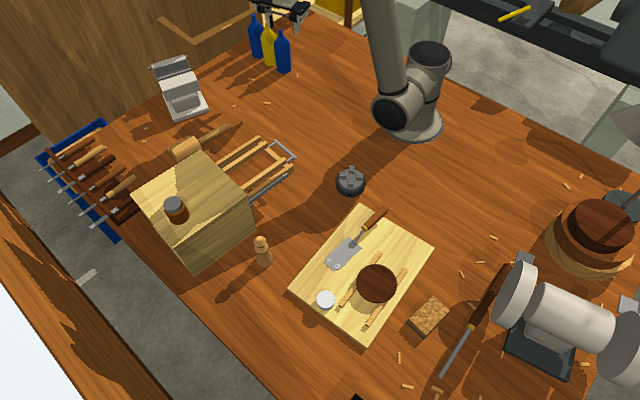

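View pics/top0.png

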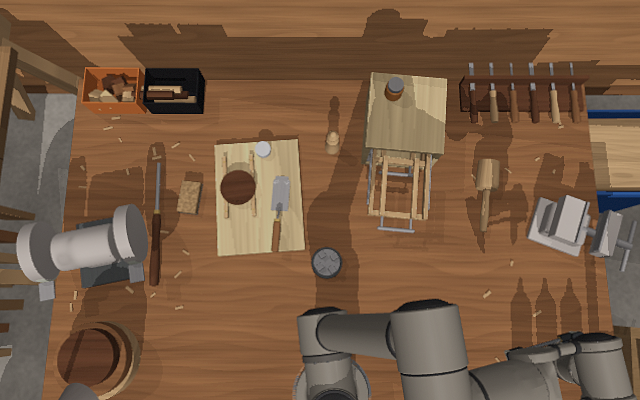

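View pics/wrist0.png

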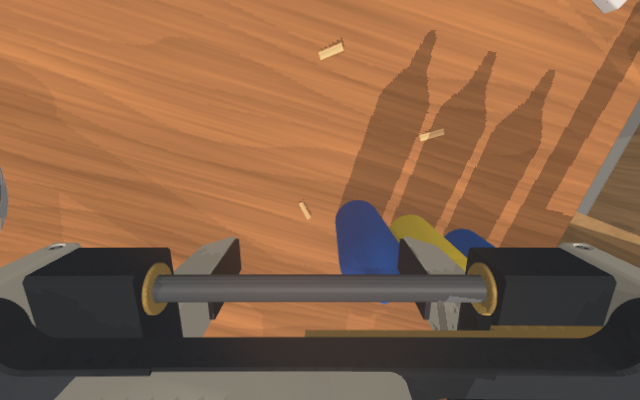

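```bash
cat > h.py <<'E'
import numpy as np, cv2
from scipy.spatial.transform import Rotation as R
from plant import monitor, optics
def cap(name):
    o=monitor.get_obs(); c=optics.capture(name)
    if 'T_tool_cam' in c:
        T=np.eye(4);T[:3,:3]=R.from_euler('xyz',o['tcp_rot']).as_matrix();T[:3,3]=o['tool_pos']
        c['camera_from_world']=np.linalg.inv(T@c['T_tool_cam'])
    return c
def rays(c,px):
    px=np.asarray(px,float).reshape(-1,1,2)
    u=cv2.undistortPoints(px,c['camera_matrix'],np.array([c['k1'],0,0,0.]))[:,0]
    W=np.linalg.inv(c['camera_from_world'])
    return W[:3,3],np.c_[u,np.ones(len(u))]@W[:3,:3].T
def onz(c,px,z):
    o,d=rays(c,px); return o+d*((z-o[2])/d[:,2])[:,None]
def proj(c,p):
    M=c['camera_from_world']
    return cv2.projectPoints(np.asarray(p,float).reshape(-1,3),cv2.Rodrigues(M[:3,:3])[0],M[:3,3],c['camera_matrix'],np.array([c['k1'],0,0,0.]))[0][:,0]
def tri(c1,p1,c2,p2):
    o1,d1=rays(c1,p1);o2,d2=rays(c2,p2);out=[]
    for a,b in zip(d1,d2):
        A=np.c_[a,-b];s=np.linalg.lstsq(A,o2-o1,rcond=None)[0]
        q1=o1+s[0]*a;q2=o2+s[1]*b;out.append(np.r_[(q1+q2)/2,np.linalg.norm(q1-q2)])
    return np.array(out)
def crop(c,x0,y0,x1,y1,k,fn):
    cv2.imwrite(fn,cv2.resize(c['color'][y0:y1,x0:x1],None,fx=k,fy=k,interpolation=cv2.INTER_CUBIC))
def st():
    o=monitor.get_obs();r=R.from_euler('xyz',o['tcp_rot']).as_matrix()
    print('t',round(o['time'],2),'pos',o['tool_pos'].round(1),'grip',round(o['grip_width'],1),'F',o['contact_force'].round(1),'q',o['joint_positions'].round(2));print('axes x,y,z cols\n',r.round(4))
    return o,r
E
python3 - <<'E'
from h import *
st()
t=cap('top');s=cap('scene')
crop(t,200,125,320,265,4,'pics/t_board.png')
crop(t,350,60,460,240,3.3,'pics/t_cab.png')
crop(s,280,190,450,350,4,'pics/s_board.png')
crop(s,120,120,310,280,4,'pics/s_cab.png')
E
```

```text
t 0.15 pos [ 143.  -504.9  226.2] grip 91.5 F [-0.4  0.3 -0. ] q [-1.44  0.34  1.52 -0.    1.28 -0.15]
axes x,y,z cols
 [[-2.000e-04  9.622e-01  2.723e-01]
 [ 1.100e-03  2.723e-01 -9.622e-01]
 [-1.000e+00  2.000e-04 -1.100e-03]]
```

View pics/t_board.png

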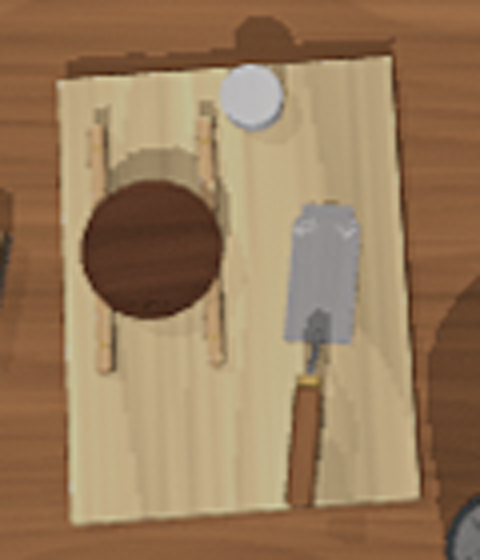

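View pics/t_cab.png

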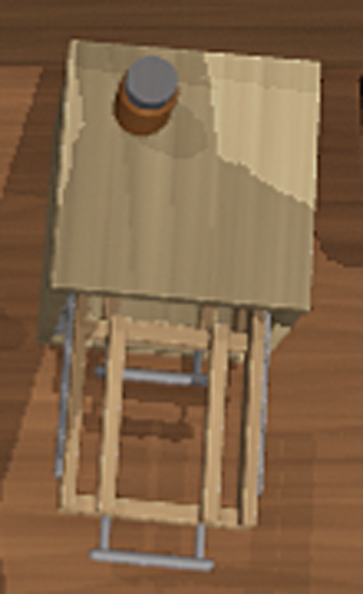

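View pics/s_board.png

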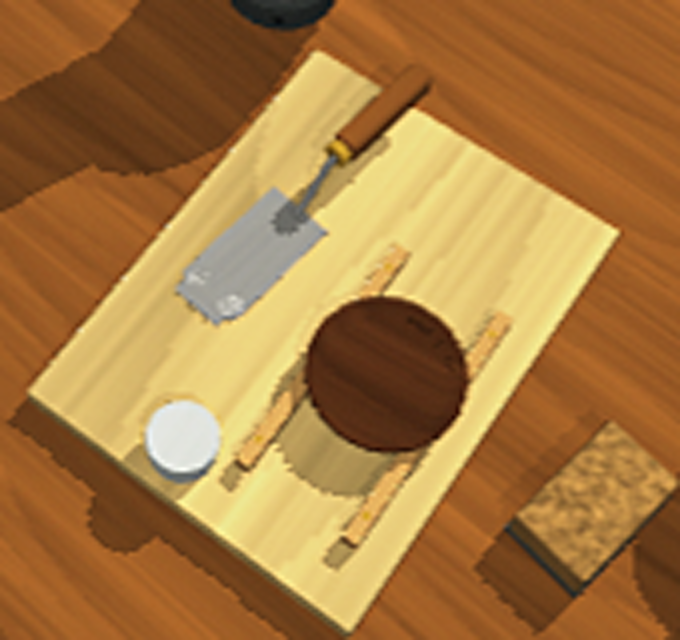

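View pics/s_cab.png

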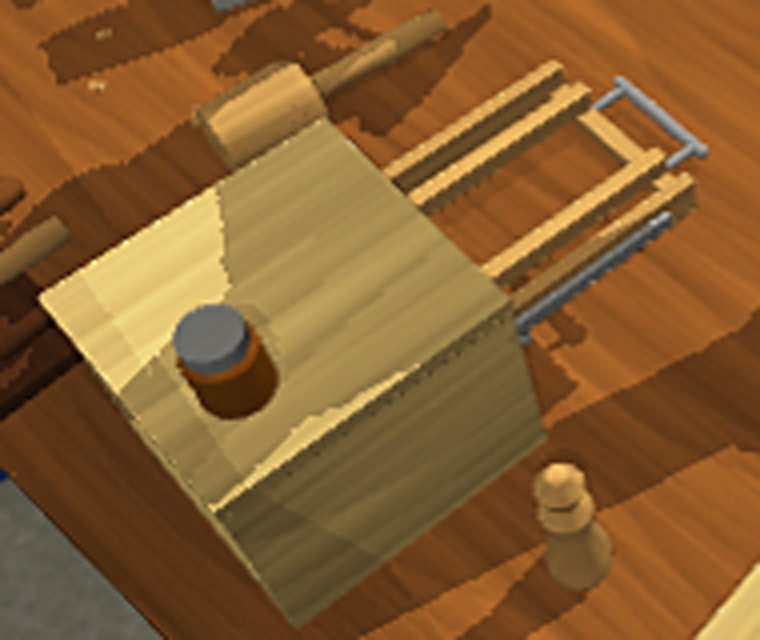

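```bash
cat >> h.py <<'E'
def un(px,x0,y0,k): return (np.asarray(px,float)+.5)/k-.5+np.array([x0,y0])
E
python3 - <<'E'
from h import *
t=cap('top');s=cap('scene')
for n,c in(('t',t),('s',s)): print(n,'campos',rays(c,[[320,200]])[0].round(0))
P=onz(t,un([(58,80),(390,57),(420,498),(73,523)],200,125,4),18);print('top corners',P.round(1))
Q=onz(s,un([(321,50),(619,233),(349,633),(30,395)],280,190,4),18);print('scene corners',Q.round(1))
for P in (P,Q):
  print('sides',[np.linalg.norm(P[i]-P[(i+1)%4]).round(1) for i in range(4)],'c',P.mean(0).round(1))
# blade corners
print('blade top', onz(t,un([(297,213),(357,216),(352,343),(286,340)],200,125,4),20).round(1))
print('blade scene', onz(s,un([(277,188),(326,234),(218,325),(178,288)],280,190,4),20).round(1))
# handle ends
print('handle top (z67 top face) front/rear', onz(t,un([(309,381),(301,505)],200,125,4),67).round(1))
# plate by mask
for n,c,b in(('t',t,(200,125,320,265)),('s',s,(340,250,400,310))):
  im=c['color'];hsv=cv2.cvtColor(im,cv2.COLOR_BGR2HSV)
  m=((hsv[...,2]<110)&(hsv[...,1]>120)).astype(np.uint8)
  mm=np.zeros_like(m);mm[b[1]:b[3],b[0]:b[2]]=m[b[1]:b[3],b[0]:b[2]]
  cs=max([c_ for c_ in cv2.findContours(mm,0,1)[0] if cv2.pointPolygonTest(c_,(238,187) if n=='t' else (376,284),False)>=0] ,key=cv2.contourArea)
  w=onz(c,cs[:,0],42)
  (cx,cy),r=cv2.minEnclosingCircle(w[:,:2].astype(np.float32));print(n,'plate',cx,cy,r,cv2.fitEllipse(w[:,:2].astype(np.float32)))
E
```

```text
t campos [ 276.   35. 1544.]
s campos [1027.  464. 1073.]
top corners [[762.1 379.2  18. ]
 [782.6 110.4  18. ]
 [424.5  82.7  18. ]
 [404.7 350.5  18. ]]
scene corners [[425.9  89.1  18. ]
 [408.  353.6  18. ]
 [764.  380.2  18. ]
 [784.3 116.3  18. ]]
sides [np.float64(269.5), np.float64(359.2), np.float64(268.5), np.float64(358.5)] c [593.5 230.7  18. ]
sides [np.float64(265.2), np.float64(357.0), np.float64(264.7), np.float64(359.4)] c [595.5 234.8  18. ]
blade top [[651.2 183.   20. ]
 [648.9 135.1  20. ]
 [546.  137.4  20. ]
 [548.2 189.4  20. ]]
blade scene [[545.7 142.1  20. ]
 [551.6 193.3  20. ]
 [658.8 180.6  20. ]
 [656.  140.4  20. ]]
handle top (z67 top face) front/rear [[508.3 166.4  67. ]
 [414.3 170.4  67. ]]
t plate 616.6578369140625 294.20440673828125 55.87776565551758 ((616.6082763671875, 293.796875), (106.05088806152344, 108.75496673583984), 105.80097198486328)
s plate 618.4256591796875 294.5760803222656 56.35697555541992 ((618.1185913085938, 294.82275390625), (107.16614532470703, 109.90904998779297), 113.3304672241211)
```

```bash
python3 - <<'E'
from h import *
t=cap('top');s=cap('scene')
f=lambda p:un(p,350,60,3.3); g=lambda p:un(p,120,120,4)
P=onz(t,f([(75,40),(321,62),(308,310),(52,288)]),190);print('roof t',P.round(1),[np.linalg.norm(P[i]-P[(i+1)%4]).round(1) for i in range(4)])
Q=onz(s,g([(213,512),(40,296),(323,121),(514,302)]),190);print('roof s',Q.round(1),[np.linalg.norm(Q[i]-Q[(i+1)%4]).round(1) for i in range(4)])
b=onz(t,f([(92,554),(212,566)]),110);print('bar t',b.round(1),np.linalg.norm(b[0]-b[1]))
b=onz(s,g([(703,151),(620,80)]),110);print('bar s',b.round(1),np.linalg.norm(b[0]-b[1]))
def frame(P,front,back):
  x=(P[back].mean(0)-P[front].mean(0));return np.degrees(np.arctan2(x[1],x[0])), P[front].mean(0)
print(frame(P,[2,3],[0,1]),frame(Q,[3,2],[0,1]))
E
```

```text
roof t [[ 935.  -119.4  190. ]
 [ 914.  -339.8  190. ]
 [ 682.4 -317.   190. ]
 [ 701.9  -94.9  190. ]] [np.float64(221.4), np.float64(232.7), np.float64(222.9), np.float64(234.5)]
roof s [[ 935.7 -113.6  190. ]
 [ 913.7 -335.5  190. ]
 [ 687.1 -312.8  190. ]
 [ 704.3  -89.5  190. ]] [np.float64(223.1), np.float64(227.7), np.float64(224.0), np.float64(232.7)]
bar t [[ 479.5 -134.1  110. ]
 [ 469.  -240.7  110. ]] 107.04089813823471
bar s [[ 479.5 -134.   110. ]
 [ 469.8 -235.7  110. ]] 102.21680871011232
(np.float64(-5.8075794107221075), array([ 692.12051141, -205.97527247,  190.        ])) (np.float64(-5.838550393510235), array([ 695.70444123, -201.14545382,  190.        ]))
```

```bash
cat >> h.py <<'E'
def plan(tgt,yaw=None):
    o,r=st(); d=np.asarray(tgt,float)-o['tool_pos']; dt=r.T@d
    y0=np.degrees(np.arctan2(r[1,1],r[0,1]))
    print('delta tool mm',dt.round(1),'len',np.linalg.norm(dt).round(1),'yaw now',y0.round(2), 'turn+', None if yaw is None else round(y0-yaw,2))
E
python3 -c "
from h import *
plan((400,-250,250),-2.4)"
```

```text
t 0.45 pos [ 143.  -505.1  226.7] grip 92.2 F [ 0.1 -0.7 -0.4] q [-1.44  0.34  1.52  0.    1.28 -0.15]
axes x,y,z cols
 [[ 0.000e+00  9.622e-01  2.723e-01]
 [ 1.000e-04  2.723e-01 -9.622e-01]
 [-1.000e+00  0.000e+00 -0.000e+00]]
delta tool mm [ -23.3  316.8 -175.5] len 362.9 yaw now 15.8 turn+ 18.2
```

Request:
{"op": "send_rows", "data": {
  "commands": [
    [[-0.0024,0.0317,-0.0175,0,0.0918],[-0.0024,0.0317,-0.0175,0,0.0918],[-0.0024,0.0317,-0.0175,0,0.0918],[-0.0024,0.0317,-0.0175,0,0.0918],[-0.0024,0.0317,-0.0175,0,0.0918],[-0.0024,0.0317,-0.0175,0,0.0918],[-0.0024,0.0317,-0.0175,0,0.0918],[-0.0024,0.0317,-0.0175,0,0.0918],[-0.0024,0.0317,-0.0175,0,0.0918],[-0.0024,0.0317,-0.0175,0,0.0918]]
  ]
}}

```text
time: 1.28
tool_pos: [406.4, -245.5, 250.6]
tcp_rot: [-0.257, 1.568, -1.565]
contact_force: [-0.1, -0.7, -0.0]
grip_width: 92.0
```

```bash
python3 -c "
from h import *
plan((500,200,250),-2.4)"
```

```text
t 1.28 pos [ 406.4 -245.5  250.6] grip 92.0 F [-0.1 -0.7 -0. ] q [-0.7   0.23  1.61 -0.    1.3   0.61]
axes x,y,z cols
 [[ 0.000e+00  9.658e-01  2.593e-01]
 [-2.900e-03  2.593e-01 -9.658e-01]
 [-1.000e+00 -7.000e-04  2.800e-03]]
delta tool mm [  -0.7  205.9 -406. ] len 455.2 yaw now 15.03 turn+ 17.43
```

```bash
python3 -c "
from h import *
c=cap('wrist');cv2.imwrite('pics/w1.png',c['color']);np.save('w1.npy',c['camera_from_world'])
print(proj(c,[[474.5,-186,110],[599,-198,137],[694,-203.5,190]]).round(0))"
```

```text
[[ 278.  113.]
 [ 325.  -51.]
 [ 390. -340.]]
```

View pics/w1.png

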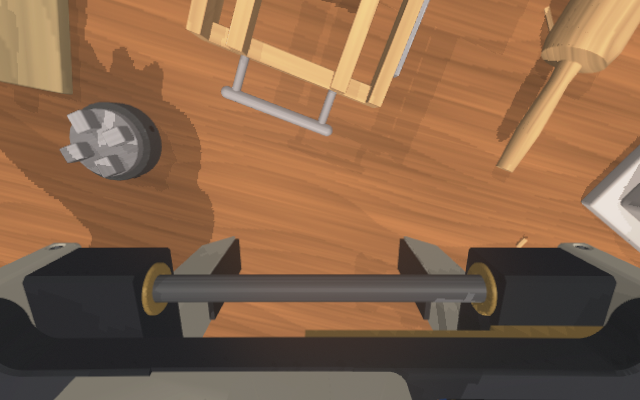

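```bash
python3 -c "
from h import *
c=cap('wrist')
b=onz(c,[(224,92.5),(329,130.5)],110);print(b,b.mean(0),b[1]-b[0],np.linalg.norm(b[1]-b[0]))
p=onz(c,[(231,52),(332,93),(345,96)],137);print(p.round(1))
crop(c,180,0,440,150,3,'pics/w1c.png')
plan((420,0,250),-2.4)
"
```

```text
[[ 483.26614634 -127.86233223  110.        ]
 [ 475.9449308  -232.6991964   110.        ]] [ 479.60553857 -180.28076431  110.        ] [  -7.32121554 -104.83686417    0.        ] 105.09218946192628
[[ 515.8 -136.3  137. ]
 [ 507.4 -225.6  137. ]
 [ 508.  -237.   137. ]]
t 1.38 pos [ 408.4 -243.5  250.8] grip 91.6 F [-1.5 -0.6 -0.5] q [-0.7   0.23  1.61 -0.    1.3   0.6 ]
axes x,y,z cols
 [[ 0.0018  0.9642  0.2652]
 [-0.0021  0.2652 -0.9642]
 [-1.      0.0012  0.0025]]
delta tool mm [   0.3   75.8 -231.7] len 243.8 yaw now 15.38 turn+ 17.78
```

View pics/w1c.png

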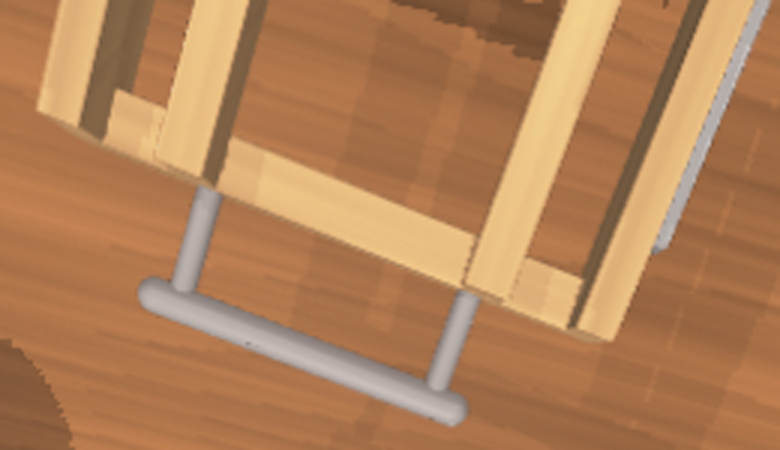

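Request:
{"op": "send_rows", "data": {
  "commands": [
    [[0,0.0197,-0.037,0,0.0918],[0,0.0197,-0.037,0,0.0918],[0,0.0197,-0.037,0,0.0918],[0,0.0197,-0.037,0,0.0918],[0,0.0197,-0.037,0,0.0918],[0,0.0197,-0.037,0,0.0918],[0,0.0197,-0.037,0,0.0918],[0,0.0197,-0.037,0,0.0918],[0,0.0197,-0.037,0,0.0918],[0,0.0197,-0.037,0,0.0918]]
  ]
}}

```text
time: 2.22
tool_pos: [500.1, 157.0, 248.7]
tcp_rot: [0.15, 1.562, -1.165]
contact_force: [0.4, -0.8, -0.5]
grip_width: 91.7
```

```bash
python3 -c "
from h import *
plan((485,170,250),-2.4)
"
```

```text
t 2.22 pos [500.1 157.  248.7] grip 91.7 F [ 0.4 -0.8 -0.5] q [ 0.16  0.32  1.49 -0.01  1.33  1.48]
axes x,y,z cols
 [[ 0.0037  0.9676  0.2525]
 [-0.0085  0.2525 -0.9676]
 [-1.      0.0014  0.0092]]
delta tool mm [ -1.5 -11.3 -16.3] len 19.9 yaw now 14.63 turn+ 17.03
```

Request:
{"op": "send_rows", "data": {
  "commands": [
    [[0,-0.0035,-0.0055,5.7,0.0918],[0,-0.0035,-0.0055,5.7,0.0918],[0,-0.0035,-0.0055,5.7,0.0918],[0,0,0,0,0.0918],[0,0,0,0,0.0918]]
  ]
}}

```text
time: 2.63
tool_pos: [487.8, 178.2, 246.9]
tcp_rot: [0.406, 1.563, -1.209]
contact_force: [0.5, -0.3, -0.2]
grip_width: 91.9
```

```bash
python3 -c "
from h import *
plan((481.5,167.5,37),-2.4)
c=cap('wrist');cv2.imwrite('pics/w2.png',c['color'])
print(proj(c,[[481.5,167.5,67],[603,162,18],[617.5,294.4,42]]).round(0))
"
```

```text
t 2.63 pos [487.8 178.2 246.9] grip 91.9 F [ 0.5 -0.3 -0.2] q [ 0.21  0.32  1.5  -0.01  1.32  1.82]
axes x,y,z cols
 [[ 0.0028  0.999  -0.0439]
 [-0.0075 -0.0439 -0.999 ]
 [-1.      0.0032  0.0074]]
delta tool mm [210.   -6.5   9.4] len 210.3 yaw now -2.51 turn+ -0.11
[[328. 192.]
 [328.  84.]
 [210.  73.]]
```

View pics/w2.png

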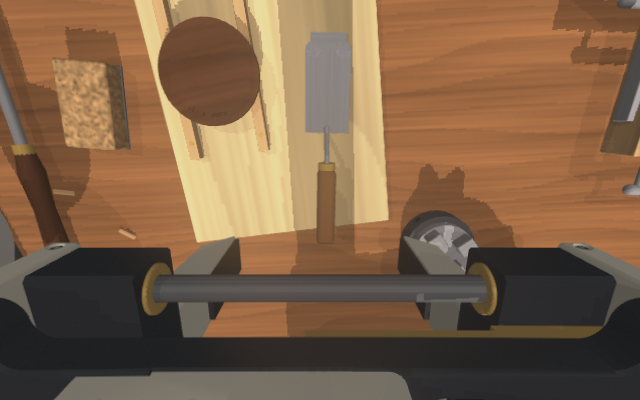

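```bash
python3 -c "
from h import *
c=cap('wrist')
crop(c,270,20,390,250,2.6,'pics/w2c.png')
im=c['color'].astype(int);b,g,r=im[...,0],im[...,1],im[...,2]
hsv=cv2.cvtColor(c['color'],cv2.COLOR_BGR2HSV)
m=((hsv[...,1]>120)&(hsv[...,2]<150)).astype(np.uint8)
mm=m*0;mm[172:225,305:350]=m[172:225,305:350]
for v in range(174,216,8):
  xs=np.where(mm[v])[0];print(v,xs.min(),xs.max())
m2=((hsv[...,1]<60)).astype(np.uint8)
for v in range(48,132,12):
  xs=np.where(m2[v,290:370])[0]+290;print('blade',v,xs.min(),xs.max(),onz(c,[[xs.min()-.5,v],[xs.max()+.5,v]],20)[:,:2].mean(0).round(1),len(xs))
print(onz(c,[(327,170),(325.5,241)],67).round(1))
"
```

```text
174 318 334
182 318 334
190 318 334
198 318 334
206 317 334
214 317 333
blade 48 305 350 [642.2 160.8] 46
blade 60 305 350 [629.5 161.2] 46
blade 72 305 349 [616.5 162.3] 45
blade 84 305 349 [603.3 162.8] 45
blade 96 305 348 [589.8 163.9] 44
blade 108 305 348 [575.9 164.4] 44
blade 120 305 348 [561.8 164.9] 44
[[507.1 167.9  67. ]
 [419.6 173.   67. ]]
```

View pics/w2c.png

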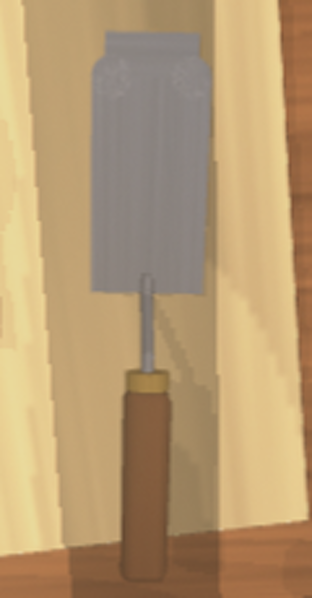

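```bash
python3 -c "
from h import *
plan((485,168.8,80),-3)
"
```

```text
t 2.73 pos [487.9 177.9 247. ] grip 91.6 F [ 0.8 -0.5  0.5] q [ 0.21  0.32  1.5  -0.01  1.32  1.82]
axes x,y,z cols
 [[ 0.0029  0.999  -0.0449]
 [-0.0074 -0.0449 -0.999 ]
 [-1.      0.0033  0.0072]]
delta tool mm [167.   -3.1   8. ] len 167.3 yaw now -2.57 turn+ 0.43
```

Request:
{"op": "send_rows", "data": {
  "commands": [
    [[0.028,-0.0005,0.0013,0.2,0.0918],[0.028,-0.0005,0.0013,0.2,0.0918],[0.028,-0.0005,0.0013,0,0.0918],[0.028,-0.0005,0.0013,0,0.0918],[0.028,-0.0005,0.0013,0,0.0918],[0.027,-0.0005,0.0013,0,0.0918],[0,0,0,0,0.0918]]
  ]
}}

```text
time: 3.32
tool_pos: [491.0, 163.3, 77.7]
tcp_rot: [1.22, 1.555, -0.395]
contact_force: [-1.2, 0.1, -0.1]
grip_width: 91.8
```

```bash
python3 -c "
from h import *
plan((485,168.8,37),-3)
c=cap('wrist');cv2.imwrite('pics/w3.png',c['color'])
"
```

```text
t 3.32 pos [491.  163.3  77.7] grip 91.8 F [-1.2  0.1 -0.1] q [ 0.18  0.49  1.75 -0.01  0.88  1.8 ]
axes x,y,z cols
 [[ 0.0148  0.9989 -0.044 ]
 [-0.0062 -0.0439 -0.999 ]
 [-0.9999  0.0151  0.0055]]
delta tool mm [40.5 -6.8 -5.5] len 41.5 yaw now -2.52 turn+ 0.48
```

View pics/w3.png

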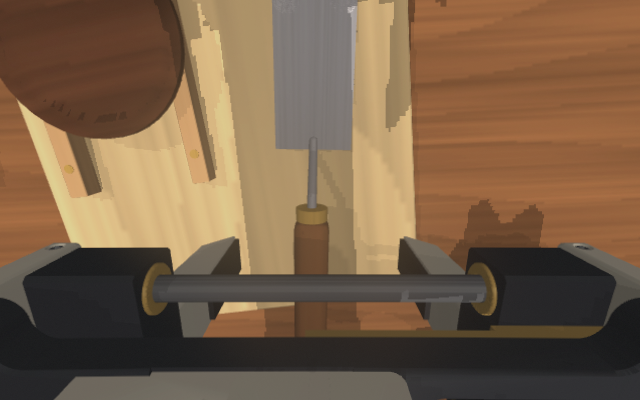

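Request:
{"op": "send_rows", "data": {
  "commands": [
    [[0.008,-0.0014,-0.0011,0.1,0.0918],[0.008,-0.0014,-0.0011,0.1,0.0918],[0.008,-0.0014,-0.0011,0.1,0.0918],[0.008,-0.0014,-0.0011,0.1,0.0918],[0.008,-0.0013,-0.0011,0.1,0.0918],[0,0,0,0,0.0918]]
  ]
}}

```text
time: 3.87
tool_pos: [491.2, 169.9, 42.8]
tcp_rot: [1.508, 1.541, -0.115]
contact_force: [-0.3, 0.1, 0.6]
grip_width: 91.9
```

```bash
python3 -c "
from h import *
plan((485,168.8,37),-3)
"
```

```text
t 3.87 pos [491.2 169.9  42.8] grip 91.9 F [-0.3  0.1  0.6] q [ 0.19  0.54  1.79 -0.01  0.78  1.82]
axes x,y,z cols
 [[ 0.0299  0.9982 -0.0526]
 [-0.0035 -0.0525 -0.9986]
 [-0.9995  0.03    0.0019]]
delta tool mm [ 5.6 -6.3  1.4] len 8.5 yaw now -3.01 turn+ -0.01
```

Request:
{"op": "send_rows", "data": {
  "commands": [
    [[0,0,0,0,0.0918],[0,0,0,0,0.0918]]
  ]
}}

```text
time: 4.03
tool_pos: [491.1, 170.2, 42.6]
tcp_rot: [1.506, 1.541, -0.116]
contact_force: [-1.4, -1.1, -0.6]
grip_width: 91.7
```

```bash
python3 -c "
from h import *
plan((485,168.8,37),-3)
"
```

```text
t 4.03 pos [491.1 170.2  42.6] grip 91.7 F [-1.4 -1.1 -0.6] q [ 0.19  0.54  1.79 -0.01  0.78  1.82]
axes x,y,z cols
 [[ 0.0297  0.9982 -0.0519]
 [-0.0035 -0.0518 -0.9987]
 [-0.9996  0.0298  0.0019]]
delta tool mm [ 5.4 -6.2  1.7] len 8.4 yaw now -2.97 turn+ 0.03
```

Request:
{"op": "send_rows", "data": {
  "commands": [
    [[0,-0.006,0,0,0.0918],[0,0,0,0,0.0918]]
  ]
}}

```text
time: 4.2
tool_pos: [485.0, 170.7, 42.8]
tcp_rot: [1.513, 1.54, -0.11]
contact_force: [-0.2, -0.2, -0.5]
grip_width: 91.8
```

```bash
python3 -c "
from h import *
plan((485,168.8,37),-3)
"
```

```text
t 4.2 pos [485.  170.7  42.8] grip 91.8 F [-0.2 -0.2 -0.5] q [ 0.2   0.54  1.8  -0.01  0.77  1.83]
axes x,y,z cols
 [[ 0.0303  0.9982 -0.0516]
 [-0.0033 -0.0516 -0.9987]
 [-0.9995  0.0305  0.0018]]
delta tool mm [ 5.8 -0.   1.9] len 6.1 yaw now -2.96 turn+ 0.04
```

Request:
{"op": "send_rows", "data": {
  "commands": [
    [[-0.02,0,0,0,0.0918],[0,0,0,0,0.0918]]
  ]
}}

```text
time: 4.37
tool_pos: [483.8, 170.8, 63.3]
tcp_rot: [1.505, 1.541, -0.117]
contact_force: [0.8, -0.4, 1.2]
grip_width: 92.0
```

```bash
python3 -c "
from h import *
plan((485,168.8,37),-3)
"
```

```text
t 4.37 pos [483.8 170.8  63.3] grip 92.0 F [ 0.8 -0.4  1.2] q [ 0.2   0.5   1.79 -0.01  0.82  1.83]
axes x,y,z cols
 [[ 0.0296  0.9982 -0.0515]
 [-0.0035 -0.0515 -0.9987]
 [-0.9996  0.0298  0.002 ]]
delta tool mm [26.4  0.5  1.8] len 26.4 yaw now -2.95 turn+ 0.05
```

Request:
{"op": "send_rows", "data": {
  "commands": [
    [[0.004,0,0,0,0.0918],[0.004,0,0,0,0.0918],[0.004,0,0,0,0.0918],[0.004,0,0,0,0.0918],[0,0,0,0,0.0918]]
  ]
}}

```text
time: 4.78
tool_pos: [483.8, 170.6, 45.3]
tcp_rot: [1.509, 1.541, -0.114]
contact_force: [-0.0, 0.4, -0.0]
grip_width: 91.9
```

```bash
python3 -c "
from h import *
plan((485,168.8,37),-3)
"
```

```text
t 4.78 pos [483.8 170.6  45.3] grip 91.9 F [-0.   0.4 -0. ] q [ 0.2   0.53  1.8  -0.01  0.78  1.83]
axes x,y,z cols
 [[ 0.0301  0.9982 -0.0515]
 [-0.0034 -0.0514 -0.9987]
 [-0.9995  0.0302  0.0019]]
delta tool mm [8.4 1.  1.7] len 8.6 yaw now -2.95 turn+ 0.05
```

Request:
{"op": "send_rows", "data": {
  "commands": [
    [[0.004,0.0005,0.0009,0,0.0918],[0.004,0.0005,0.0008,0,0.0918],[0,0,0,0,0.0918],[0,0,0,0,0.0]]
  ]
}}

```text
time: 5.12
tool_pos: [484.3, 168.4, 34.8]
tcp_rot: [1.475, 1.543, -0.147]
contact_force: [0.7, 0.1, 0.1]
grip_width: 88.3
```

```bash
python3 -c "
from h import *
plan((485,168.8,37),-3)
"
```

```text
t 5.12 pos [484.3 168.4  34.8] grip 88.3 F [0.7 0.1 0.1] q [ 0.19  0.55  1.81 -0.01  0.76  1.82]
axes x,y,z cols
 [[ 0.0271  0.9983 -0.0515]
 [-0.004  -0.0514 -0.9987]
 [-0.9996  0.0273  0.0026]]
delta tool mm [-2.2  0.7 -0.4] len 2.3 yaw now -2.95 turn+ 0.05
```

Request:
{"op": "send_rows", "data": {
  "commands": [
    [[0,0,0,0,0],[0,0,0,0,0],[0,0,0,0,0],[0,0,0,0,0],[0,0,0,0,0],[0,0,0,0,0],[0,0,0,0,0]]
  ]
}}

```text
time: 5.7
tool_pos: [484.7, 168.4, 35.4]
tcp_rot: [1.489, 1.542, -0.133]
contact_force: [0.3, 0.4, -0.1]
grip_width: 43.3
```

```bash
python3 -c "
from h import *
plan((485,168.8,37),-3)
"
```

```text
t 5.7 pos [484.7 168.4  35.4] grip 43.3 F [ 0.3  0.4 -0.1] q [ 0.19  0.55  1.81 -0.01  0.76  1.82]
axes x,y,z cols
 [[ 0.0282  0.9983 -0.0516]
 [-0.0038 -0.0515 -0.9987]
 [-0.9996  0.0284  0.0023]]
delta tool mm [-1.6  0.3 -0.4] len 1.7 yaw now -2.95 turn+ 0.05
```

Request:
{"op": "send_rows", "data": {
  "commands": [
    [[0,0,0,0,0],[0,0,0,0,0],[0,0,0,0,0],[0,0,0,0,0],[0,0,0,0,0],[0,0,0,0,0]]
  ]
}}

```text
time: 6.2
tool_pos: [484.9, 168.5, 35.6]
tcp_rot: [1.495, 1.542, -0.127]
contact_force: [-0.3, -0.2, 0.4]
grip_width: 21.7
```

```bash
python3 -c "
from h import *
st();c=cap('wrist');cv2.imwrite('pics/w4.png',c['color'])
"
```

```text
t 6.2 pos [484.9 168.5  35.6] grip 21.7 F [-0.3 -0.2  0.4] q [ 0.19  0.55  1.81 -0.01  0.76  1.82]
axes x,y,z cols
 [[ 0.0287  0.9983 -0.0515]
 [-0.0037 -0.0514 -0.9987]
 [-0.9996  0.0288  0.0022]]
```

View pics/w4.png

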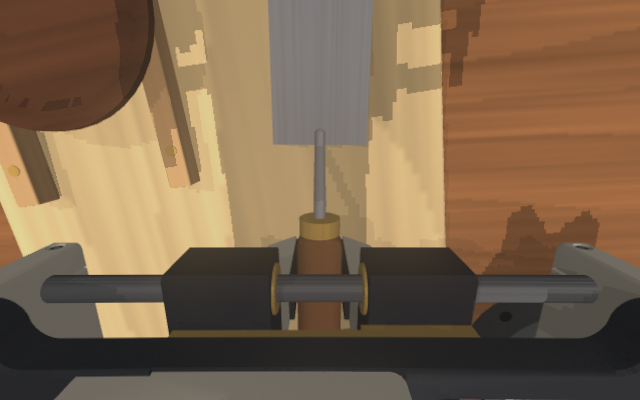

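Request:
{"op": "send_rows", "data": {
  "commands": [
    [[0,0,0,0,0],[0,0,0,0,0],[-0.006,0,0,0,0],[-0.006,0,0,0,0],[-0.006,0,0,0,0],[-0.006,0,0,0,0],[0,0,0,0,0]]
  ]
}}

```text
time: 6.83
tool_pos: [483.4, 168.5, 61.6]
tcp_rot: [1.47, 1.544, -0.152]
contact_force: [1.0, -0.8, -2.1]
grip_width: 22.1
```

```bash
python3 -c "
from h import *
st();c=cap('wrist');cv2.imwrite('pics/w5.png',c['color'])
s=cap('scene');crop(s,300,190,450,330,5,'pics/s5.png')
"
```

```text
t 6.83 pos [483.4 168.5  61.6] grip 22.1 F [ 1.  -0.8 -2.1] q [ 0.19  0.51  1.79 -0.01  0.82  1.82]
axes x,y,z cols
 [[ 0.0265  0.9983 -0.0516]
 [-0.0041 -0.0515 -0.9987]
 [-0.9996  0.0267  0.0027]]
```

View pics/w5.png

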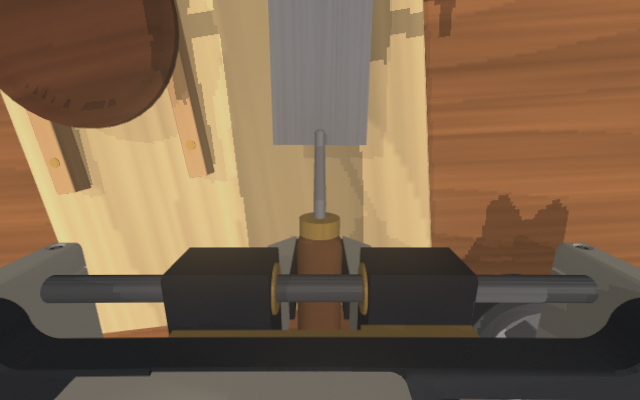

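View pics/s5.png

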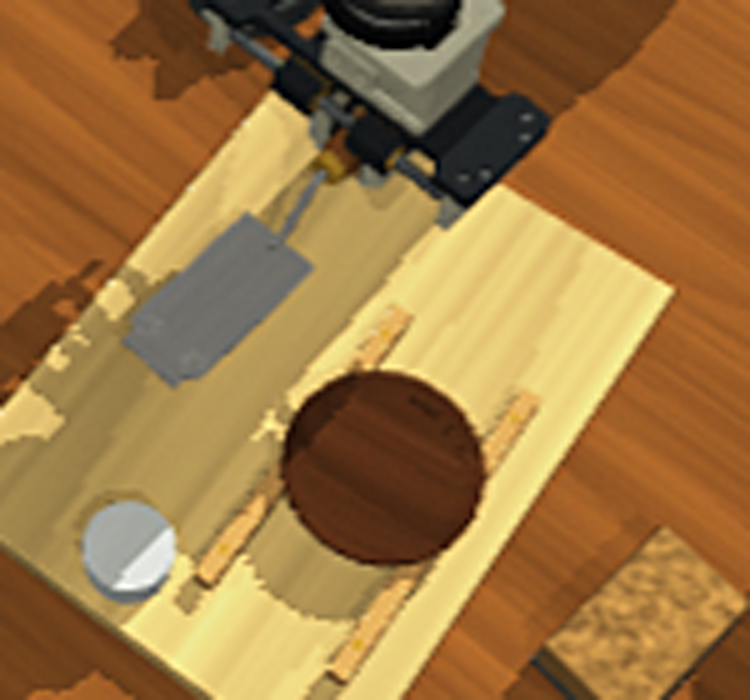

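Request:
{"op": "send_rows", "data": {
  "commands": [
    [[-0.01,0,0,0,0],[-0.01,0,0,0,0],[-0.01,0,0,0,0],[-0.008,0,0,0,0],[0,0,0,-1.9,0],[0,0,0,-1.9,0],[0,0,0,-1.9,0],[0,0,0,-1.7,0],[0,0,0,0,0],[0,0,0,0,0]]
  ]
}}

```text
time: 7.77
tool_pos: [482.3, 168.7, 106.9]
tcp_rot: [1.362, 1.542, -0.126]
contact_force: [-0.6, 1.0, -1.4]
grip_width: 22.0
```

```bash
python3 -c "
from h import *
plan((376,276,97),4.4)
"
```

```text
t 7.77 pos [482.3 168.7 106.9] grip 22.0 F [-0.6  1.  -1.4] q [ 0.19  0.44  1.75 -0.01  0.93  1.69]
axes x,y,z cols
 [[ 0.0286  0.9962  0.0825]
 [-0.0036  0.0826 -0.9966]
 [-0.9996  0.0282  0.006 ]]
delta tool mm [   6.5  -97.3 -115.7] len 151.4 yaw now 4.74 turn+ 0.34
```

Request:
{"op": "send_rows", "data": {
  "commands": [
    [[0,-0.0122,-0.0145,0,0],[0,-0.0122,-0.0145,0,0],[0,-0.0122,-0.0145,0,0],[0,-0.0122,-0.0145,0,0],[0,-0.0122,-0.0145,0,0],[0,-0.0122,-0.0145,0,0],[0,-0.0122,-0.0145,0,0],[0,-0.0122,-0.0145,0,0],[0,0,0,0,0],[0,0,0,0,0]]
  ]
}}

```text
time: 8.6
tool_pos: [373.0, 280.6, 106.3]
tcp_rot: [1.414, 1.538, -0.087]
contact_force: [0.6, -0.2, -1.3]
grip_width: 22.0
```

```bash
python3 -c "
from h import *
plan((376,276,97),4.4)
c=cap('wrist');cv2.imwrite('pics/w6.png',c['color'])
"
```

```text
t 8.6 pos [373.  280.6 106.3] grip 22.0 F [ 0.6 -0.2 -1.3] q [ 0.49  0.37  1.87 -0.02  0.88  2.01]
axes x,y,z cols
 [[ 0.0326  0.997   0.0699]
 [-0.0028  0.07   -0.9975]
 [-0.9995  0.0323  0.0051]]
delta tool mm [9.4 2.4 4.7] len 10.8 yaw now 4.02 turn+ -0.38
```

View pics/w6.png

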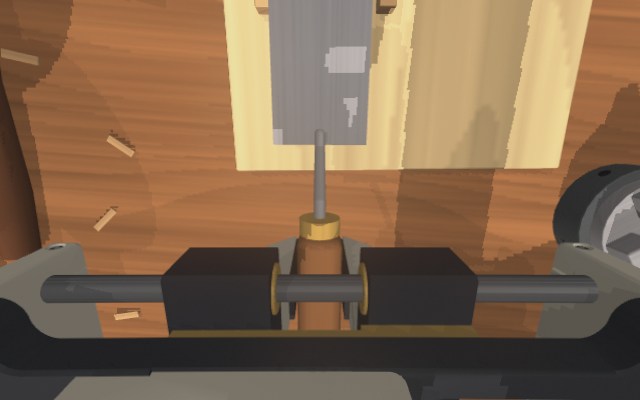

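```bash
python3 -c "
from h import *
c=cap('wrist')
p=onz(c,[(237,170),(559,167)],18);print(p,np.linalg.norm(p[0]-p[1]))
l=onz(c,[(224,1),(231,90),(236.5,165)],18);print(l)
r=onz(c,[(591,1),(576,80)],18);print(r)
# stick visible near ends: outer left edge, outer right edge
print(onz(c,[(257,11),(269,12),(381,12),(396,11)],33))
crop(c,220,0,420,180,3.5,'pics/w6c.png')
b=onz(c,[(273.5,144),(367,144),(270,2),(374,2)],88.7);print('blade',b)
"
```

```text
[[405.78451556 351.94526508  18.        ]
 [426.41196788  84.61733279  18.        ]] 268.1225748970722
[[528.64082793 361.07340849  18.        ]
 [468.26584017 356.52941031  18.        ]
 [409.93578955 352.35736161  18.        ]]
[[546.2872167   95.086725    18.        ]
 [493.39470976  90.12090578  18.        ]]
[[519.23844061 334.0572646   33.        ]
 [519.23748074 325.7940484   33.        ]
 [524.66583533 248.55383918  33.        ]
 [525.96300626 238.28803649  33.        ]]
blade [[433.56779001 312.19933247  88.7       ]
 [437.33538371 257.52588146  88.7       ]
 [506.03746879 316.13971471  88.7       ]
 [509.85968976 261.94454639  88.7       ]]
```

View pics/w6c.png

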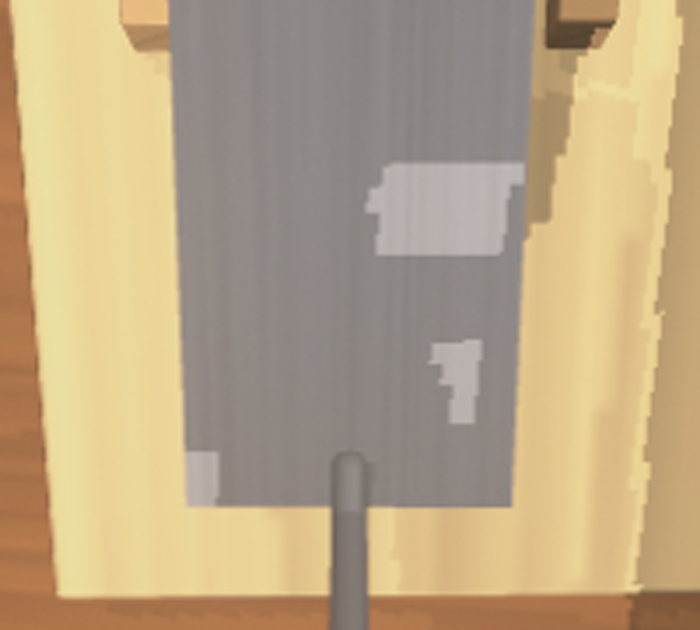

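Request:
{"op": "send_rows", "data": {
  "commands": [
    [[0.006,0,0.0026,-0.2,0],[0.009,0,0.0026,-0.2,0],[0.009,0,0,0,0],[0.009,0,0,0,0],[0.009,0,0,0,0],[0.009,0,0,0,0],[0,0,0,0,0],[0,0,0,0,0]]
  ]
}}

```text
time: 9.37
tool_pos: [381.4, 268.7, 51.5]
tcp_rot: [1.406, 1.536, -0.097]
contact_force: [-0.4, -1.0, -0.9]
grip_width: 21.7
```

```bash
cat >> h.py <<'E'
def bd(bx,by,z): return (595.6+.997*bx-.077*by, 232.1+.077*bx+.997*by, z)
E
python3 -c "
from h import *
plan(bd(-216,60,42),4.5)
"
```

```text
t 9.37 pos [381.4 268.7  51.5] grip 21.7 F [-0.4 -1.  -0.9] q [ 0.46  0.46  1.92 -0.03  0.73  1.99]
axes x,y,z cols
 [[ 0.0347  0.9972  0.0668]
 [-0.0034  0.0669 -0.9978]
 [-0.9994  0.0344  0.0057]]
delta tool mm [ 9.3 -5.6 -7. ] len 12.9 yaw now 3.84 turn+ -0.66
```

Request:
{"op": "send_rows", "data": {
  "commands": [
    [[0,-0.0028,-0.0035,-0.4,0],[0,-0.0028,-0.0035,-0.3,0],[0.0046,0,0,0,0],[0.0046,0,0,0,0],[0,0,0,0,0],[0,0,0,0,0]]
  ]
}}

```text
time: 9.87
tool_pos: [376.5, 275.7, 42.5]
tcp_rot: [1.431, 1.533, -0.061]
contact_force: [0.9, -0.4, -1.6]
grip_width: 21.6
```

```bash
python3 -c "
from h import *
plan(bd(-216,60,42),4.5)
c=cap('wrist');crop(c,180,0,460,200,2.8,'pics/w7.png')
"
```

```text
t 9.87 pos [376.5 275.7  42.5] grip 21.6 F [ 0.9 -0.4 -1.6] q [ 0.48  0.47  1.93 -0.03  0.7   1.99]
axes x,y,z cols
 [[ 0.0373  0.9962  0.0792]
 [-0.0023  0.0793 -0.9968]
 [-0.9993  0.037   0.0052]]
delta tool mm [ 0.5 -0.9  0.3] len 1.1 yaw now 4.55 turn+ 0.05
```

View pics/w7.png

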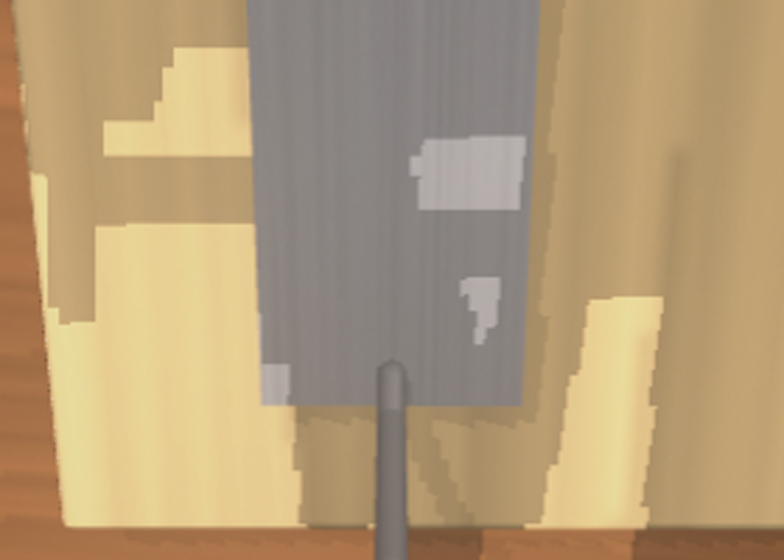

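```bash
python3 -c "
from h import *
s=cap('scene');crop(s,300,190,450,330,5,'pics/s7.png')
"
```

```text
(no output)
```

View pics/s7.png

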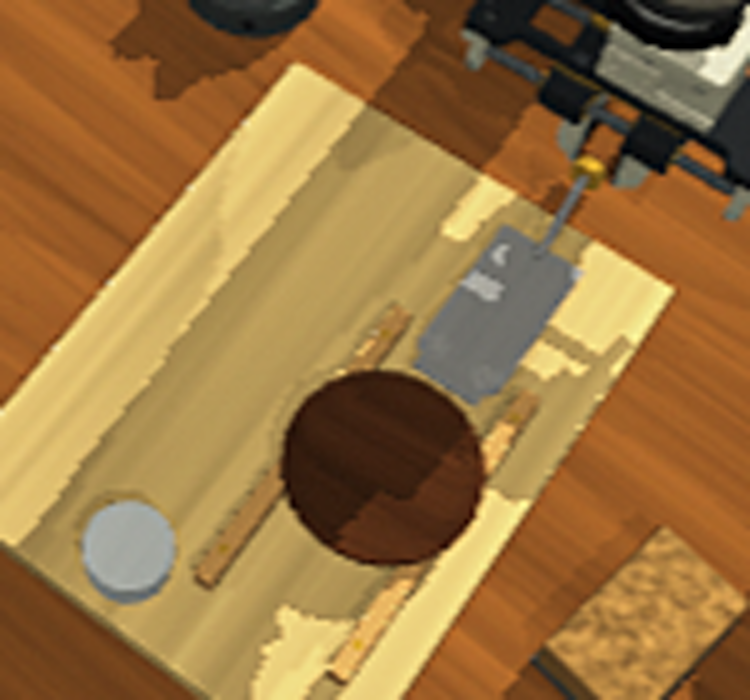

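```bash
python3 -c "
from h import *
plan(bd(-155,60,41.5),4.5)
"
```

```text
t 9.97 pos [376.5 275.6  42.6] grip 21.9 F [ 0.  -0.3 -1.9] q [ 0.48  0.47  1.93 -0.03  0.7   1.99]
axes x,y,z cols
 [[ 0.0372  0.9962  0.079 ]
 [-0.0023  0.0791 -0.9969]
 [-0.9993  0.037   0.0052]]
delta tool mm [ 3.4 60.   0.4] len 60.1 yaw now 4.54 turn+ 0.04
```

Request:
{"op": "send_rows", "data": {
  "commands": [
    [[0.0004,0.0065,0,0,0],[0.0004,0.0065,0,0,0],[0.0004,0.0065,0,0,0],[0.0004,0.0065,0,0,0],[0.0004,0.0065,0,0,0],[0.0004,0.0065,0,0,0],[0.0004,0.0065,0,0,0],[0.0004,0.0065,0,0,0],[0,0.005,0,0,0],[0,0,0,0,0]]
  ]
}}

```text
time: 10.8
tool_pos: [441.5, 280.7, 41.8]
tcp_rot: [1.457, 1.531, -0.036]
contact_force: [-0.7, 0.3, -1.3]
grip_width: 21.2
```

```bash
python3 -c "
from h import *
plan(bd(-95,60,41.5),4.5)
"
```

```text
t 10.8 pos [441.5 280.7  41.8] grip 21.2 F [-0.7  0.3 -1.3] q [ 0.43  0.55  1.78 -0.03  0.78  1.94]
axes x,y,z cols
 [[ 0.0395  0.9961  0.0783]
 [-0.0014  0.0784 -0.9969]
 [-0.9992  0.0393  0.0045]]
delta tool mm [ 2.5 54.9  0.4] len 54.9 yaw now 4.5 turn+ -0.0
```

Request:
{"op": "send_rows", "data": {
  "commands": [
    [[0.0003,0.006,0,0,0],[0.0003,0.006,0,0,0],[0.0003,0.006,0,0,0],[0.0003,0.006,0,0,0],[0.0003,0.006,0,0,0],[0.0003,0.006,0,0,0],[0.0003,0.006,0,0,0],[0.0003,0.006,0,0,0],[0,0.004,0,0,0],[0,0,0,0,0]]
  ]
}}

```text
time: 11.63
tool_pos: [498.7, 285.0, 41.0]
tcp_rot: [1.446, 1.532, -0.046]
contact_force: [-0.1, -0.6, -2.4]
grip_width: 21.7
```

```bash
python3 -c "
from h import *
plan(bd(-95,60,41.5),4.5)
c=cap('wrist');cv2.imwrite('pics/w8.png',c['color'])
s=cap('scene');crop(s,300,190,450,330,5,'pics/s8.png')
"
```

```text
t 11.63 pos [498.7 285.   41. ] grip 21.7 F [-0.1 -0.6 -2.4] q [ 0.4   0.62  1.64 -0.02  0.85  1.9 ]
axes x,y,z cols
 [[ 0.0388  0.9962  0.0784]
 [-0.0018  0.0785 -0.9969]
 [-0.9992  0.0385  0.0048]]
delta tool mm [-0.6 -2.4  0.2] len 2.5 yaw now 4.51 turn+ 0.01
```

View pics/w8.png

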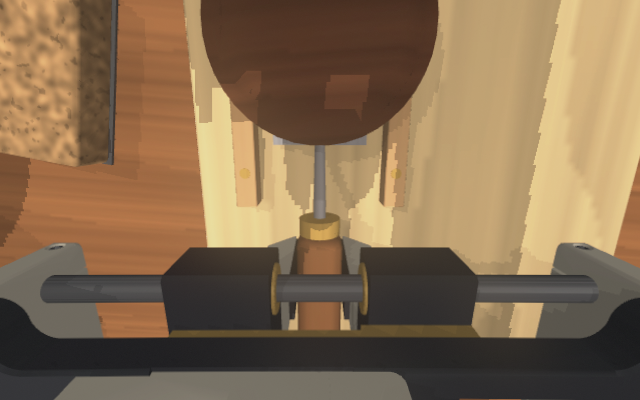

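View pics/s8.png

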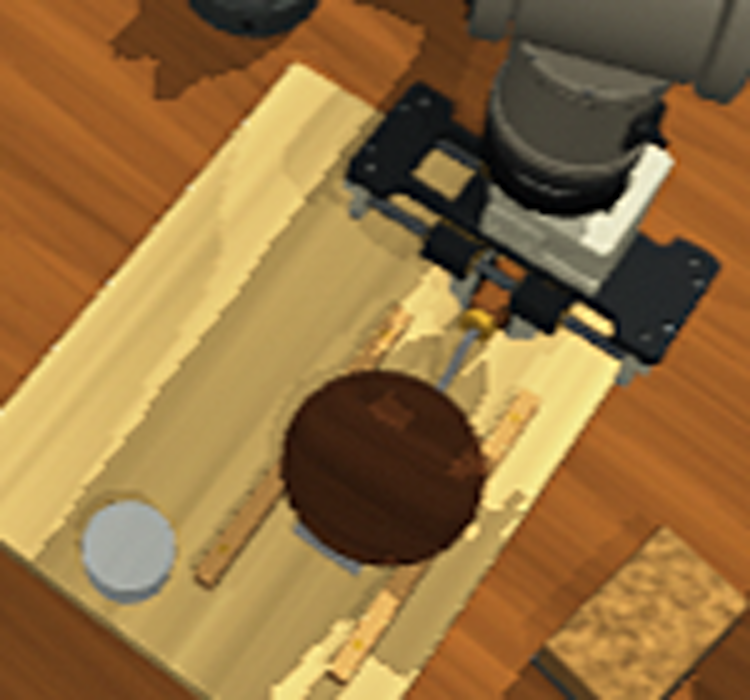

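Request:
{"op": "send_rows", "data": {
  "commands": [
    [[-0.002,0,0,0,0],[-0.002,0,0,0,0],[-0.002,0,0,0,0],[-0.002,0,0,0,0],[-0.002,0,0,0,0],[-0.002,0,0,0,0],[-0.003,0,0,0,0],[-0.003,0,0,0,0],[-0.003,0,0,0,0],[0,0,0,0,0]]
  ]
}}

```text
time: 12.57
tool_pos: [494.8, 284.9, 64.1]
tcp_rot: [1.411, 1.535, -0.08]
contact_force: [0.2, 0.2, -2.0]
grip_width: 21.7
```

```bash
python3 -c "
from h import *
st()
c=cap('wrist');cv2.imwrite('pics/w9.png',c['color'])
s=cap('scene');crop(s,300,190,450,330,5,'pics/s9.png')
"
```

```text
t 12.57 pos [494.8 284.9  64.1] grip 21.7 F [ 0.2  0.2 -2. ] q [ 0.4   0.58  1.62 -0.02  0.9   1.9 ]
axes x,y,z cols
 [[ 0.0354  0.9962  0.0794]
 [-0.0028  0.0796 -0.9968]
 [-0.9994  0.0351  0.0057]]
```

View pics/w9.png

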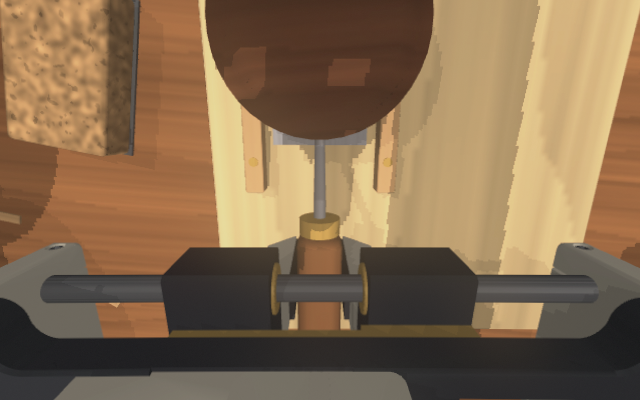

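View pics/s9.png

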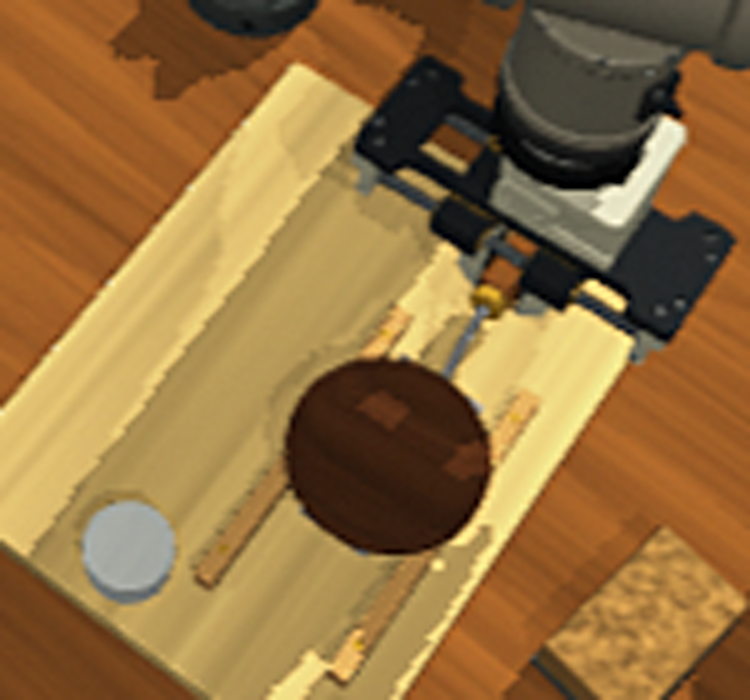

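```bash
python3 -c "
from h import *
o,r=st()
c=cap('wrist')
hsv=cv2.cvtColor(c['color'],cv2.COLOR_BGR2HSV)
im=c['color'].astype(int)
m=((im.sum(2)<330)&(hsv[...,1]>80)).astype(np.uint8);m[150:]=0;m[:,:195]=0;m[:,440:]=0
m=cv2.morphologyEx(m,cv2.MORPH_OPEN,np.ones((7,7)))
n,l,s,ce=cv2.connectedComponentsWithStats(m);k=1+s[1:,4].argmax();print(s[k])
cs=max(cv2.findContours((l==k).astype(np.uint8),0,1)[0],key=cv2.contourArea)[:,0]
cs=cs[(cs[:,1]>2)]
w=onz(c,cs,o['tool_pos'][2]-7)-o['tool_pos'];
u=r[:2,1]/np.linalg.norm(r[:2,1]);v=np.array([-u[1],u[0]])
a=np.c_[w[:,:2]@u,w[:,:2]@v]
A=np.c_[2*a,np.ones(len(a))];q=np.linalg.lstsq(A,(a**2).sum(1),rcond=None)[0];print('centre along,left',q[:2],'R',np.sqrt(q[2]+q[0]**2+q[1]**2))
"
```

```text
t 12.67 pos [494.5 284.7  63.6] grip 21.7 F [-0.3 -0.4 -0.8] q [ 0.4   0.58  1.62 -0.02  0.9   1.9 ]
axes x,y,z cols
 [[ 0.0347  0.9962  0.0794]
 [-0.0031  0.0795 -0.9968]
 [-0.9994  0.0344  0.0059]]
[  205     0   229   139 25555]
centre along,left [122.41099637   0.73069717] R 56.523373494617466
```

Request:
{"op": "send_rows", "data": {
  "commands": [
    [[-0.004,0,0,0,0],[-0.008,0,0,0,0],[-0.012,0,0,0,0],[-0.015,0,0,0,0],[-0.015,0,0,0,0],[-0.015,0,0,0,0],[-0.015,0,0,0,0],[-0.012,0,0,0,0],[-0.008,0,0,0,0],[-0.004,0,0,0,0]]
  ]
}}

```text
time: 13.55
tool_pos: [489.2, 284.5, 178.7]
tcp_rot: [1.341, 1.54, -0.15]
contact_force: [0.6, 0.7, -2.4]
grip_width: 21.7
```

```bash
python3 -c "
from h import *
plan((450,-170,185),-5.5)
"
```

```text
t 13.55 pos [489.2 284.5 178.7] grip 21.7 F [ 0.6  0.7 -2.4] q [ 0.4   0.44  1.51 -0.02  1.17  1.9 ]
axes x,y,z cols
 [[ 0.0309  0.9964  0.0792]
 [-0.0047  0.0794 -0.9968]
 [-0.9995  0.0304  0.0071]]
delta tool mm [ -5.4 -75.  450. ] len 456.2 yaw now 4.56 turn+ 10.06
```

Request:
{"op": "send_rows", "data": {
  "commands": [
    [[0,0,0.003,0.1,0],[0,-0.001,0.006,0.2,0],[0,-0.001,0.009,0.3,0],[0,-0.002,0.012,0.3,0],[0,-0.002,0.014,0.3,0],[0,-0.002,0.015,0.3,0],[0,-0.002,0.015,0.3,0],[0,-0.002,0.015,0.3,0],[0,-0.002,0.015,0.3,0],[0,-0.002,0.015,0.3,0]]
  ]
}}

```text
time: 14.38
tool_pos: [474.9, 153.6, 174.2]
tcp_rot: [1.176, 1.548, -0.366]
contact_force: [0.3, 0.2, -1.3]
grip_width: 21.6
```

Request:
{"op": "send_rows", "data": {
  "commands": [
    [[0,-0.002,0.015,0.3,0],[0,-0.002,0.015,0.3,0],[0,-0.002,0.015,0.3,0],[0,-0.002,0.015,0.3,0],[0,-0.002,0.015,0.3,0],[0,-0.002,0.015,0.3,0],[0,-0.002,0.012,0.3,0],[0,-0.002,0.009,0.3,0],[0,-0.001,0.006,0.2,0],[0,0,0.003,0.1,0]]
  ]
}}

```text
time: 15.22
tool_pos: [448.3, 15.7, 169.2]
tcp_rot: [0.532, 1.558, -1.072]
contact_force: [0.1, 0.1, -1.8]
grip_width: 22.1
```

```bash
python3 -c "
from h import *
plan((450,-170,185),-5.5)
c=cap('wrist');cv2.imwrite('pics/w10.png',c['color'])
"
```

```text
t 15.22 pos [448.3  15.7 169.2] grip 22.1 F [ 0.1  0.1 -1.8] q [-0.13  0.26  1.82 -0.01  1.06  1.48]
axes x,y,z cols
 [[ 0.0062  0.9994 -0.0332]
 [-0.0113 -0.0331 -0.9994]
 [-0.9999  0.0066  0.0111]]
delta tool mm [-13.7   7.9 185.7] len 186.3 yaw now -1.9 turn+ 3.6
```

View pics/w10.png

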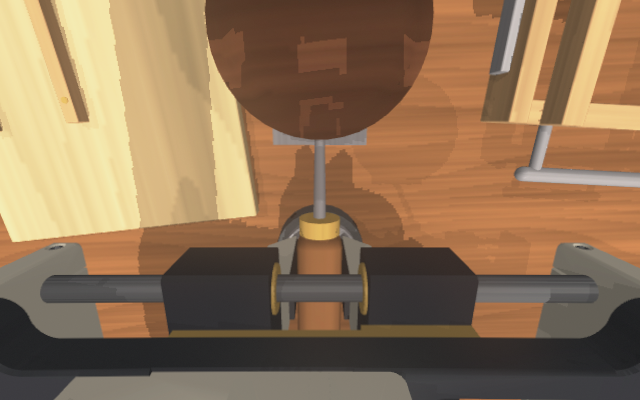

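Request:
{"op": "send_rows", "data": {
  "commands": [
    [[-0.004,0,0,0,0],[-0.007,0,0,0,0],[-0.007,0,0,0,0],[-0.004,0,0.003,0.2,0],[-0.001,0,0.006,0.3,0],[0,0,0.009,0.3,0],[0,0,0.012,0.3,0],[0,0,0.012,0.3,0],[0,0,0.012,0.3,0],[0,0,0.012,0.3,0]]
  ]
}}

```text
time: 16.1
tool_pos: [445.6, -51.7, 196.5]
tcp_rot: [0.722, 1.556, -0.912]
contact_force: [0.4, 0.3, -2.0]
grip_width: 21.8
```

```bash
python3 -c "
from h import *
plan((440,-175,185),-5.5)
"
```

```text
t 16.1 pos [445.6 -51.7 196.5] grip 21.8 F [ 0.4  0.3 -2. ] q [-0.28  0.23  1.78 -0.01  1.13  1.36]
axes x,y,z cols
 [[ 0.0089  0.9979 -0.0637]
 [-0.0116 -0.0636 -0.9979]
 [-0.9999  0.0097  0.011 ]]
delta tool mm [ 12.9   2.1 123.3] len 124.0 yaw now -3.64 turn+ 1.86
```

Request:
{"op": "send_rows", "data": {
  "commands": [
    [[0,0,0.012,0.3,0],[0,0,0.014,0.3,0],[0,0,0.014,0.3,0],[0,0,0.014,0.3,0],[0,0,0.014,0.3,0],[0,0,0.014,0.3,0],[0,0,0.013,0,0],[0,0,0.011,0,0],[0,0,0.007,0,0],[0,0,0.003,0,0]]
  ]
}}

```text
time: 16.93
tool_pos: [432.5, -180.9, 197.2]
tcp_rot: [0.582, 1.555, -1.091]
contact_force: [0.7, 0.5, -2.0]
grip_width: 21.5
```

Request:
{"op": "send_rows", "data": {
  "commands": [
    [[0,0,0,0,0],[0,0,0,0,0]]
  ]
}}

```text
time: 17.1
tool_pos: [432.0, -181.7, 197.0]
tcp_rot: [0.566, 1.556, -1.109]
contact_force: [0.4, 0.6, -1.8]
grip_width: 21.8
```

```bash
python3 -c "
from h import *
plan((440,-175,185),-5.5)
c=cap('wrist');cv2.imwrite('pics/w11.png',c['color'])
"
```

```text
t 17.1 pos [ 432.  -181.7  197. ] grip 21.8 F [ 0.4  0.6 -1.8] q [-0.56  0.26  1.73 -0.01  1.14  1.12]
axes x,y,z cols
 [[ 0.0068  0.9946 -0.104 ]
 [-0.0136 -0.1039 -0.9945]
 [-0.9999  0.0081  0.0128]]
delta tool mm [12.   7.1 -7.7] len 15.9 yaw now -5.96 turn+ -0.46
```

View pics/w11.png

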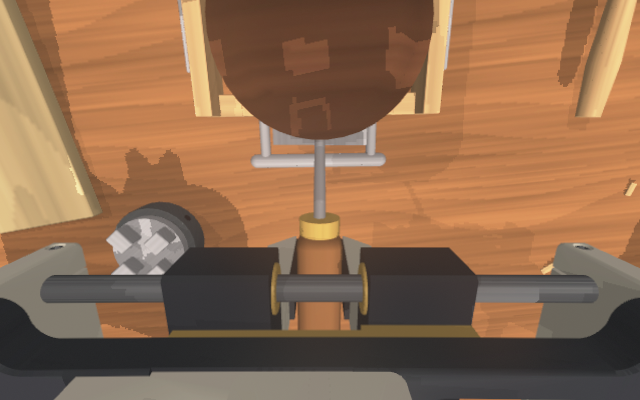

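```bash
python3 -c "
from h import *
o,r=st();c=cap('wrist')
crop(c,170,0,470,180,2.6,'pics/w11c.png')
b=onz(c,[(254,161),(384,159.5)],110);print('bar',b.round(1),b.mean(0),np.degrees(np.arctan2(*(b[0]-b[1])[:2])))
e=onz(c,[(195.5,116),(441,113.5)],137);print('outer front corners',e.round(1),e.mean(0),np.linalg.norm(e[0]-e[1]),np.degrees(np.arctan2(*(e[0]-e[1])[:2])))
l=onz(c,[(195.5,116),(182,4)],137);print(l.round(1))
"
```

```text
t 17.15 pos [ 432.1 -181.5  197. ] grip 22.0 F [-0.1 -0.6 -2.3] q [-0.56  0.26  1.73 -0.01  1.14  1.12]
axes x,y,z cols
 [[ 0.0067  0.9946 -0.1037]
 [-0.0136 -0.1036 -0.9945]
 [-0.9999  0.0081  0.0128]]
bar [[ 480.5 -132.9  110. ]
 [ 470.4 -239.3  110. ]] [ 475.44897025 -186.10151041  110.        ] 5.400955621454089
outer front corners [[ 518.7 -103.4  137. ]
 [ 502.5 -274.8  137. ]] [ 510.56635064 -189.125599    137.        ] 172.2042775503639 5.400191472141313
[[ 518.7 -103.4  137. ]
 [ 586.1 -110.   137. ]]
```

View pics/w11c.png

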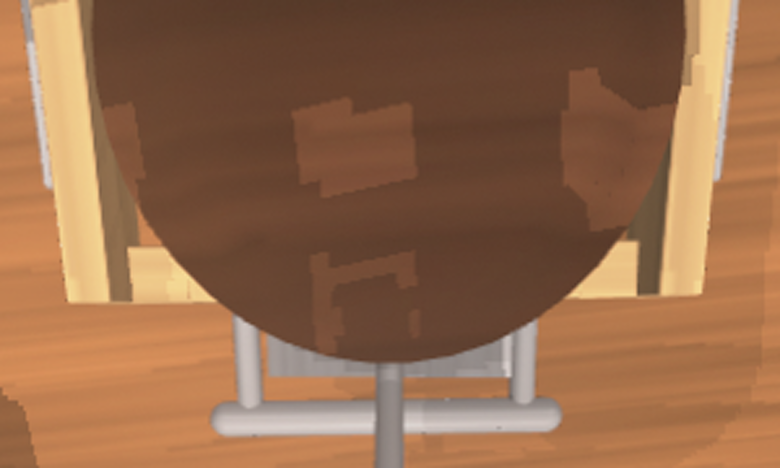

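```bash
python3 -c "
from h import *
plan((478.1,-186.9,185),-5.5)
"
```

```text
t 17.2 pos [ 432.2 -181.3  197.1] grip 21.8 F [-1.4  1.9 -1.7] q [-0.56  0.26  1.73 -0.01  1.14  1.12]
axes x,y,z cols
 [[ 0.0068  0.9946 -0.1032]
 [-0.0136 -0.1031 -0.9946]
 [-0.9999  0.0082  0.0128]]
delta tool mm [12.5 46.2  0.7] len 47.8 yaw now -5.92 turn+ -0.42
```

Request:
{"op": "send_rows", "data": {
  "commands": [
    [[0.001,0.003,0,-0.1,0],[0.001,0.006,0,-0.1,0],[0.001,0.008,0,-0.1,0],[0.001,0.009,0,-0.1,0],[0.001,0.009,0,0,0],[0.001,0.006,0,0,0],[0,0.003,0,0,0],[0,0,0,0,0],[0,0,0,0,0]]
  ]
}}

```text
time: 17.95
tool_pos: [482.4, -183.8, 190.2]
tcp_rot: [0.59, 1.556, -1.072]
contact_force: [-1.0, 0.4, -2.2]
grip_width: 21.3
```

```bash
python3 -c "
from h import *
plan((478.1,-186.9,170),-5.5)
"
```

```text
t 17.95 pos [ 482.4 -183.8  190.2] grip 21.3 F [-1.   0.4 -2.2] q [-0.51  0.35  1.62 -0.01  1.16  1.16]
axes x,y,z cols
 [[ 0.0071  0.9958 -0.0914]
 [-0.013  -0.0913 -0.9957]
 [-0.9999  0.0082  0.0123]]
delta tool mm [20.2 -4.2  3.2] len 20.9 yaw now -5.24 turn+ 0.26
```

Request:
{"op": "send_rows", "data": {
  "commands": [
    [[0,-0.002,0.0015,0.1,0],[0,-0.002,0.0015,0.1,0],[0.003,0,0,0,0],[0.005,0,0,0,0],[0.005,0,0,0,0],[0.004,0,0,0,0],[0.002,0,0,0,0],[0,0,0,0,0],[0,0,0,0,0]]
  ]
}}

```text
time: 18.7
tool_pos: [476.1, -186.9, 168.9]
tcp_rot: [0.507, 1.557, -1.16]
contact_force: [0.1, 0.0, -1.6]
grip_width: 21.8
```

```bash
python3 -c "
from h import *
plan((478.1,-186.9,160),-5.5)
c=cap('wrist');cv2.imwrite('pics/w12.png',c['color'])
s=cap('scene');crop(s,170,100,320,220,5,'pics/s12.png')
"
```

```text
t 18.7 pos [ 476.1 -186.9  168.9] grip 21.8 F [ 0.1  0.  -1.6] q [-0.52  0.37  1.66 -0.01  1.11  1.15]
axes x,y,z cols
 [[ 0.0054  0.9953 -0.0964]
 [-0.0123 -0.0963 -0.9953]
 [-0.9999  0.0065  0.0118]]
delta tool mm [ 8.9  1.9 -0.3] len 9.1 yaw now -5.53 turn+ -0.03
```

View pics/w12.png

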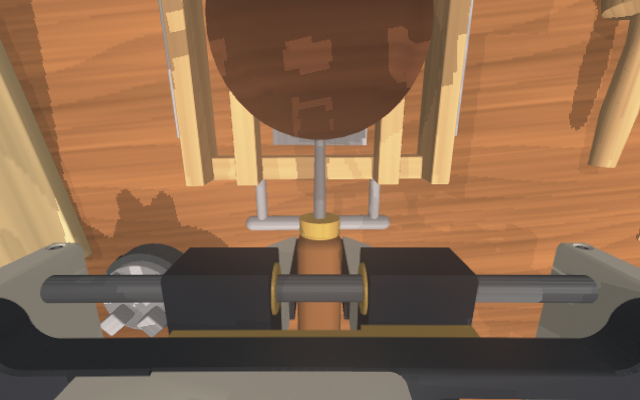

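View pics/s12.png

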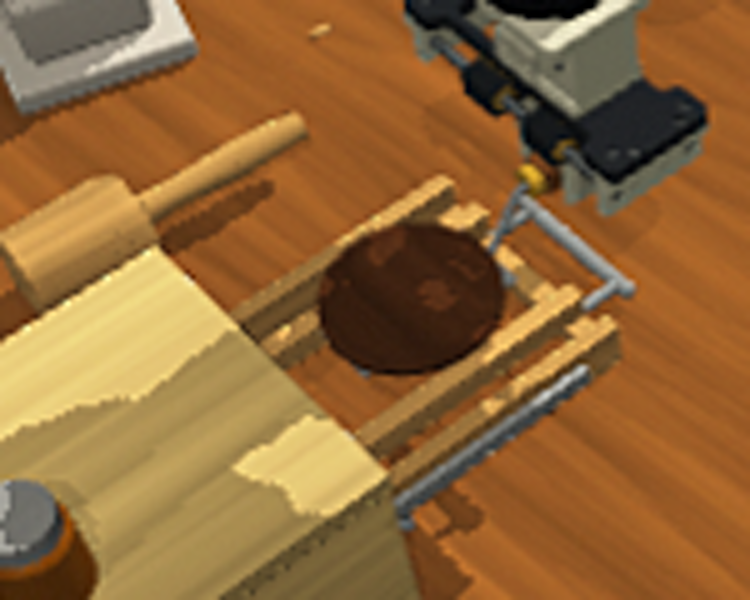

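```bash
cat >> h.py <<'E'
def plate(dz):
    o,r=st();c=cap('wrist');hsv=cv2.cvtColor(c['color'],cv2.COLOR_BGR2HSV);im=c['color'].astype(int)
    m=((im.sum(2)<290)&(hsv[...,1]>80)).astype(np.uint8);m[160:]=0;m[:,:195]=0;m[:,440:]=0
    m=cv2.morphologyEx(m,cv2.MORPH_OPEN,np.ones((7,7)))
    n,l,s,ce=cv2.connectedComponentsWithStats(m);k=1+s[1:,4].argmax();print(s[k])
    cs=max(cv2.findContours((l==k).astype(np.uint8),0,1)[0],key=cv2.contourArea)
    cs=cv2.convexHull(cs)[:,0];cs=cs[cs[:,1]>2]
    w=onz(c,cs,o['tool_pos'][2]+dz)[:,:2]
    A=np.c_[2*w,np.ones(len(w))];q=np.linalg.lstsq(A,(w**2).sum(1),rcond=None)[0];print('plate world',q[:2],'R',np.sqrt(q[2]+q[0]**2+q[1]**2))
    d=q[:2]-np.array([600,-197.9]);x=np.array([.9954,-.0958]);y=np.array([.0958,.9954]);print('off rack_mid x,y',d@x,d@y)
    return c
E
python3 -c "
from h import *
c=plate(-9)
e=onz(c,[(187.5,185),(452,183)],137);print(e.round(1),e.mean(0),np.linalg.norm(e[0]-e[1]))
crop(c,170,100,470,260,2.6,'pics/w12c.png')
"
```

```text
t 18.8 pos [ 476.2 -186.9  169.1] grip 21.7 F [-0.2  0.2 -2.7] q [-0.52  0.37  1.66 -0.01  1.11  1.15]
axes x,y,z cols
 [[ 0.0058  0.9953 -0.0964]
 [-0.0125 -0.0963 -0.9953]
 [-0.9999  0.007   0.0119]]
[  205     0   235   160 27635]
plate world [ 599.74180911 -217.05473673] R 73.57560825403343
off rack_mid x,y 1.5780205662036078 -19.091359627099934
[[ 519.2 -104.6  137. ]
 [ 503.4 -276.2  137. ]] [ 511.27411949 -190.41208367  137.        ] 172.38138192620286
```

View pics/w12c.png

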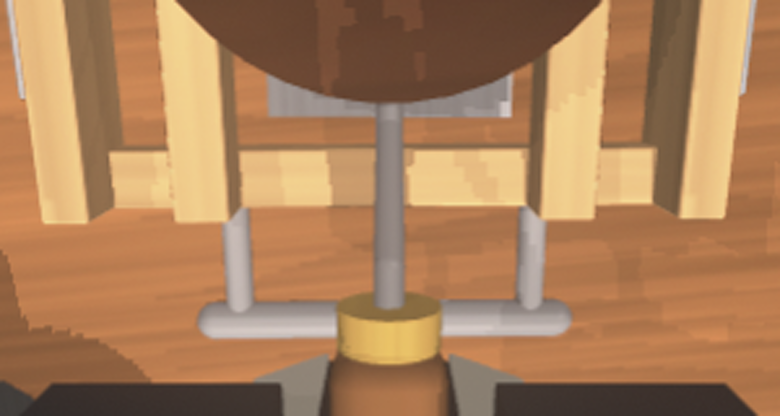

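Request:
{"op": "send_rows", "data": {
  "commands": [
    [[0,0.0019,0,0,0],[0.002,0,0,0,0],[0.003,0,0,0,0],[0.003,0,0,0,0],[0.002,0,0,0,0],[0,0,0,0,0],[0,0,0,0,0]]
  ]
}}

```text
time: 19.43
tool_pos: [478.9, -187.4, 158.6]
tcp_rot: [0.582, 1.556, -1.085]
contact_force: [-1.0, -0.4, -1.7]
grip_width: 21.5
```

```bash
python3 -c "
from h import *
plan((478.1,-186.9,157),-5.5)
"
```

```text
t 19.43 pos [ 478.9 -187.4  158.6] grip 21.5 F [-1.  -0.4 -1.7] q [-0.52  0.38  1.67 -0.01  1.08  1.15]
axes x,y,z cols
 [[ 0.007   0.9953 -0.0961]
 [-0.0132 -0.096  -0.9953]
 [-0.9999  0.0082  0.0125]]
delta tool mm [ 1.6 -0.8 -0.4] len 1.8 yaw now -5.51 turn+ -0.01
```

Request:
{"op": "send_rows", "data": {
  "commands": [
    [[0.0005,-0.0008,-0.0004,0,0],[0.001,0,0,0,0],[0.001,0,0,0,0],[0.001,0,0,0,0],[0.001,0,0,0,0],[0.001,0,0,0,0],[0.001,0,0,0,0],[0.001,0,0,0,0],[0,0,0,0,0]]
  ]
}}

```text
time: 20.18
tool_pos: [478.5, -187.2, 150.9]
tcp_rot: [0.644, 1.554, -1.023]
contact_force: [-0.6, -0.5, -1.8]
grip_width: 22.0
```

```bash
python3 -c "
from h import *
plan((478.1,-186.9,146),-5.5)
c=cap('wrist');cv2.imwrite('pics/w13.png',c['color'])
"
```

```text
t 20.18 pos [ 478.5 -187.2  150.9] grip 22.0 F [-0.6 -0.5 -1.8] q [-0.52  0.39  1.68 -0.01  1.06  1.15]
axes x,y,z cols
 [[ 0.0085  0.9953 -0.0962]
 [-0.014  -0.0961 -0.9953]
 [-0.9999  0.0098  0.0131]]
delta tool mm [ 4.9 -0.5 -0.3] len 4.9 yaw now -5.51 turn+ -0.01
```

View pics/w13.png

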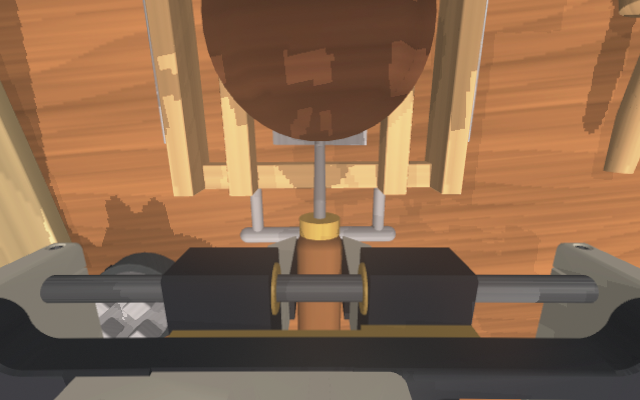

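Request:
{"op": "send_rows", "data": {
  "commands": [
    [[0.0015,0,0,0,0],[0.0015,0,0,0,0],[0.0015,0,0,0,0],[0,0,0,0,0],[0,0,0,0,0]]
  ]
}}

```text
time: 20.65
tool_pos: [478.7, -187.4, 146.0]
tcp_rot: [0.656, 1.554, -1.011]
contact_force: [-0.2, 0.4, -0.8]
grip_width: 21.6
```

```bash
python3 -c "
from h import *
plan((478.1,-186.9,146),-5.5)
c=cap('wrist');cv2.imwrite('pics/w14.png',c['color'])
s=cap('scene');crop(s,170,100,320,220,5,'pics/s14.png')
"
```

```text
t 20.65 pos [ 478.7 -187.4  146. ] grip 21.6 F [-0.2  0.4 -0.8] q [-0.52  0.4   1.68 -0.01  1.05  1.15]
axes x,y,z cols
 [[ 0.0089  0.9953 -0.0963]
 [-0.0141 -0.0962 -0.9953]
 [-0.9999  0.0102  0.0132]]
delta tool mm [ 0.  -0.7 -0.4] len 0.8 yaw now -5.52 turn+ -0.02
```

View pics/w14.png

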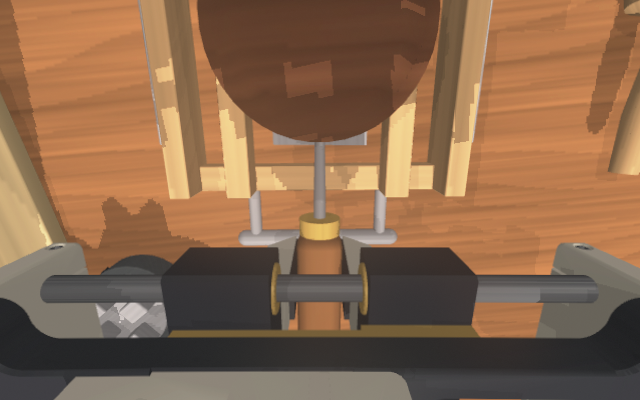

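View pics/s14.png

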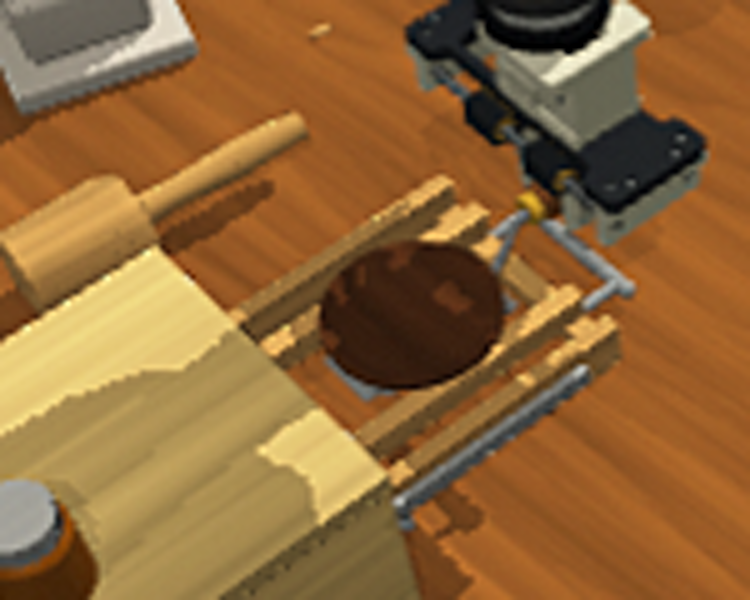

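Request:
{"op": "send_rows", "data": {
  "commands": [
    [[0,-0.003,0,0,0],[0,-0.006,0,0,0],[0,-0.008,0,0,0],[0,-0.008,0,0,0],[0,-0.008,0,0,0],[0,-0.008,0,0,0],[0,-0.006,0,0,0],[0,0,0,0,0]]
  ]
}}

```text
time: 21.42
tool_pos: [425.9, -181.9, 145.6]
tcp_rot: [0.619, 1.555, -1.048]
contact_force: [1.1, 0.5, -0.4]
grip_width: 21.4
```

```bash
python3 -c "
from h import *
plan((354,-175,146),-5.5)
c=cap('wrist');cv2.imwrite('pics/w15.png',c['color'])
"
```

```text
t 21.42 pos [ 425.9 -181.9  145.6] grip 21.4 F [ 1.1  0.5 -0.4] q [-0.56  0.31  1.82 -0.01  1.    1.11]
axes x,y,z cols
 [[ 0.008   0.9953 -0.0962]
 [-0.0139 -0.0961 -0.9953]
 [-0.9999  0.0093  0.0131]]
delta tool mm [ -1.  -72.2   0.1] len 72.2 yaw now -5.51 turn+ -0.01
```

View pics/w15.png

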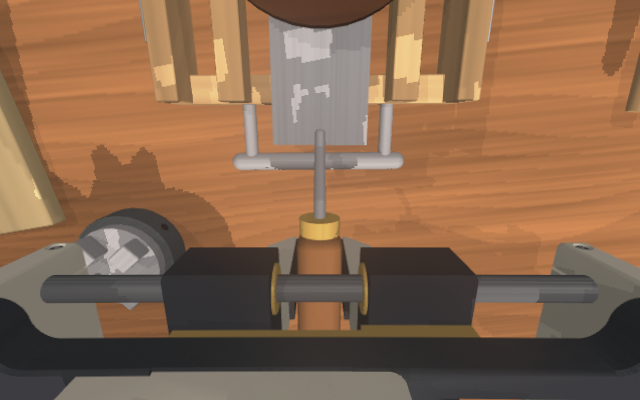

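Request:
{"op": "send_rows", "data": {
  "commands": [
    [[-0.0002,-0.005,0,0,0],[-0.0002,-0.008,0,0,0],[-0.0002,-0.009,0,0,0],[-0.0002,-0.009,0,0,0],[-0.0002,-0.009,0,0,0],[-0.0002,-0.009,0,0,0],[0,-0.009,0,0,0],[0,-0.008,0,0,0],[0,-0.004,0,0,0],[0,0,0,0,0]]
  ]
}}

```text
time: 22.3
tool_pos: [349.3, -174.4, 146.4]
tcp_rot: [0.668, 1.553, -0.999]
contact_force: [0.4, -0.5, -0.9]
grip_width: 22.0
```

```bash
python3 -c "
from h import *
st()
c=cap('wrist');cv2.imwrite('pics/w16.png',c['color'])
s=cap('scene');crop(s,170,100,320,220,5,'pics/s16.png')
t=cap('top');crop(t,350,60,460,240,3.3,'pics/t16.png')
"
```

```text
t 22.3 pos [ 349.3 -174.4  146.4] grip 22.0 F [ 0.4 -0.5 -0.9] q [-0.66  0.19  2.   -0.01  0.94  1.02]
axes x,y,z cols
 [[ 0.0095  0.9953 -0.0964]
 [-0.0148 -0.0962 -0.9952]
 [-0.9998  0.0109  0.0138]]
```

View pics/w16.png

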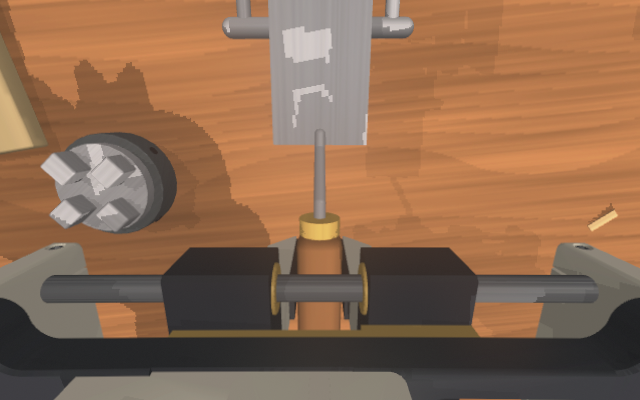

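View pics/s16.png

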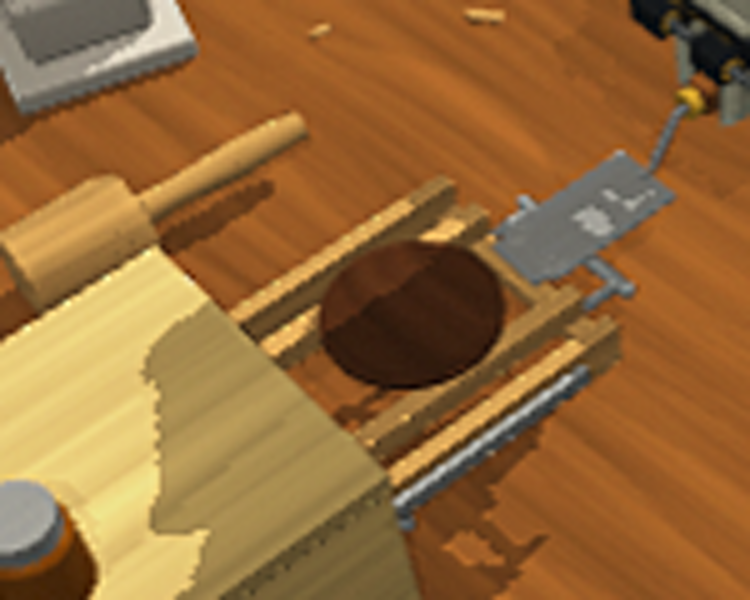

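View pics/t16.png

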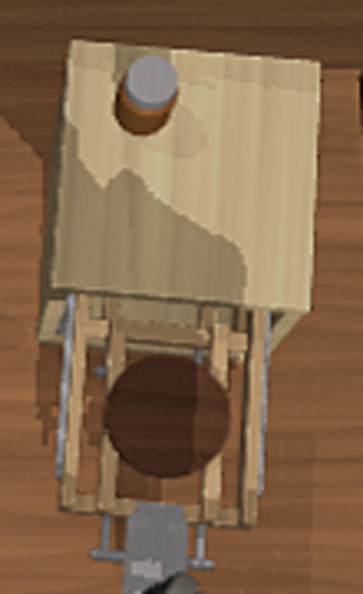

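Request:
{"op": "send_rows", "data": {
  "commands": [
    [[-0.01,-0.003,0,0,0],[-0.015,-0.003,0,0,0],[-0.015,0,0,0,0],[-0.005,0,-0.008,0,0],[0,0.004,-0.016,0,0],[0,0.008,-0.024,0,0],[0,0.008,-0.024,0,0],[0,0.008,-0.024,-0.3,0],[0,0.008,-0.024,-0.4,0],[0,0.008,-0.024,-0.4,0]]
  ]
}}

```text
time: 23.28
tool_pos: [405.8, -30.1, 190.5]
tcp_rot: [0.748, 1.551, -0.907]
contact_force: [1.2, -0.4, -1.0]
grip_width: 22.1
```

```bash
python3 -c "
from h import *
plan((480,165,100),-3)
"
```

```text
t 23.28 pos [405.8 -30.1 190.5] grip 22.1 F [ 1.2 -0.4 -1. ] q [-0.25  0.16  1.89 -0.01  1.08  1.41]
axes x,y,z cols
 [[ 0.0125  0.9964 -0.0837]
 [-0.016  -0.0835 -0.9964]
 [-0.9998  0.0138  0.0149]]
delta tool mm [  88.3   56.4 -201.9] len 227.5 yaw now -4.79 turn+ -1.79
```

Request:
{"op": "send_rows", "data": {
  "commands": [
    [[0,0.007,-0.024,-0.3,0],[0,0.007,-0.024,-0.3,0],[0,0.007,-0.024,-0.3,0],[0,0.007,-0.024,-0.3,0],[0,0.007,-0.024,-0.3,0],[0,0.007,-0.024,-0.3,0],[0,0.007,-0.02,0,0],[0,0.005,-0.015,0,0],[0,0,-0.005,0,0],[0,0,0,0,0]]
  ]
}}

```text
time: 24.12
tool_pos: [473.0, 172.1, 182.9]
tcp_rot: [0.661, 1.555, -0.951]
contact_force: [-0.7, -0.1, -1.3]
grip_width: 21.6
```

```bash
python3 -c "
from h import *
plan((484,166.5,100),-3)
"
```

```text
t 24.12 pos [473.  172.1 182.9] grip 21.6 F [-0.7 -0.1 -1.3] q [ 0.21  0.34  1.65 -0.02  1.14  1.82]
axes x,y,z cols
 [[ 0.009   0.9991 -0.041 ]
 [-0.0126 -0.0409 -0.9991]
 [-0.9999  0.0095  0.0122]]
delta tool mm [83.1 10.4  4.1] len 83.8 yaw now -2.34 turn+ 0.66
```

Request:
{"op": "send_rows", "data": {
  "commands": [
    [[0.018,0.0015,0.0007,0.2,0],[0.025,0.0015,0.0007,0.2,0],[0.025,0.0015,0.0007,0.2,0],[0.025,0.0015,0,0,0],[0.01,0.0015,0,0,0],[0,0,0,0,0],[0,0,0,0,0]]
  ]
}}

```text
time: 24.7
tool_pos: [479.5, 165.3, 76.1]
tcp_rot: [0.647, 1.554, -0.977]
contact_force: [0.4, -0.2, -0.9]
grip_width: 21.8
```

```bash
python3 -c "
from h import *
plan((484,167.5,60),-3)
c=cap('wrist');cv2.imwrite('pics/w17.png',c['color'])
"
```

```text
t 24.7 pos [479.5 165.3  76.1] grip 21.8 F [ 0.4 -0.2 -0.9] q [ 0.19  0.48  1.77 -0.02  0.88  1.83]
axes x,y,z cols
 [[ 0.0092  0.9986 -0.0528]
 [-0.0136 -0.0527 -0.9985]
 [-0.9999  0.0099  0.0131]]
delta tool mm [16.1  4.2 -2.6] len 16.9 yaw now -3.02 turn+ -0.02
```

View pics/w17.png

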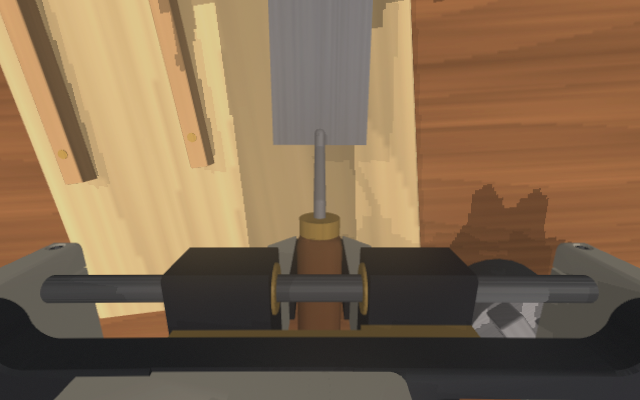

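Request:
{"op": "send_rows", "data": {
  "commands": [
    [[0.006,0.001,-0.0008,0,0],[0.008,0.001,-0.0008,0,0],[0.008,0.001,-0.0008,0,0],[0.006,0.001,0,0,0],[0.003,0,0,0,0],[0.002,0,0,0,0],[0,0,0,0,0],[0,0,0,0,0]]
  ]
}}

```text
time: 25.42
tool_pos: [486.6, 167.3, 43.4]
tcp_rot: [0.966, 1.551, -0.658]
contact_force: [-0.6, -0.2, -1.3]
grip_width: 22.0
```

```bash
python3 -c "
from h import *
plan((484,167.5,36),-3)
"
```

```text
t 25.42 pos [486.6 167.3  43.4] grip 22.0 F [-0.6 -0.2 -1.3] q [ 0.19  0.54  1.79 -0.02  0.8   1.83]
axes x,y,z cols
 [[ 0.016   0.9985 -0.0532]
 [-0.0124 -0.053  -0.9985]
 [-0.9998  0.0167  0.0115]]
delta tool mm [ 7.3 -2.7 -0.1] len 7.8 yaw now -3.04 turn+ -0.04
```

Request:
{"op": "send_rows", "data": {
  "commands": [
    [[0.002,0,0,0,0],[0.002,0,0,0,0],[0.0015,0,0,0,0],[0.001,0,0,0,0],[0.001,0,0,0,0],[0,0,0,0,0]]
  ]
}}

```text
time: 25.92
tool_pos: [487.3, 167.4, 36.3]
tcp_rot: [1.041, 1.549, -0.583]
contact_force: [-1.2, 0.0, 2.0]
grip_width: 21.9
```

```bash
python3 -c "
from h import *
plan((484,167.5,36),-3)
c=cap('wrist');cv2.imwrite('pics/w18.png',c['color'])
"
```

```text
t 25.92 pos [487.3 167.4  36.3] grip 21.9 F [-1.2  0.   2. ] q [ 0.19  0.55  1.79 -0.02  0.78  1.83]
axes x,y,z cols
 [[ 0.0182  0.9984 -0.053 ]
 [-0.012  -0.0527 -0.9985]
 [-0.9998  0.0188  0.011 ]]
delta tool mm [ 0.2 -3.3  0.1] len 3.3 yaw now -3.02 turn+ -0.02
```

View pics/w18.png

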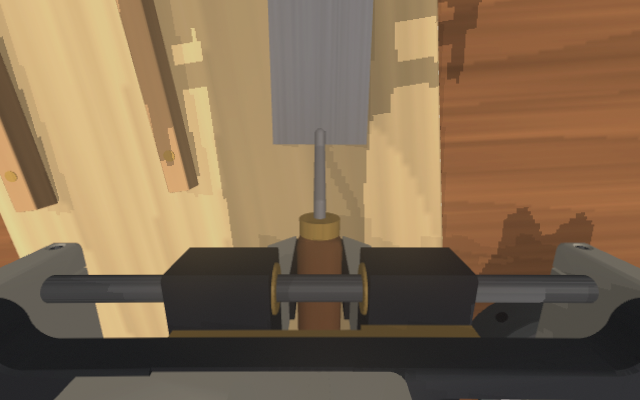

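Request:
{"op": "send_rows", "data": {
  "commands": [
    [[0,0,0,0,0.03],[0,0,0,0,0.04],[0,0,0,0,0.05],[0,0,0,0,0.06],[0,0,0,0,0.06],[0,0,0,0,0.06],[0,0,0,0,0.06],[0,0,0,0,0.06]]
  ]
}}

```text
time: 26.63
tool_pos: [488.4, 167.6, 36.9]
tcp_rot: [1.111, 1.547, -0.513]
contact_force: [-0.0, 0.4, -0.2]
grip_width: 59.4
```

```bash
python3 -c "
from h import *
st()
c=cap('wrist');cv2.imwrite('pics/w19.png',c['color'])
"
```

```text
t 26.63 pos [488.4 167.6  36.9] grip 59.4 F [-0.   0.4 -0.2] q [ 0.19  0.55  1.79 -0.02  0.78  1.83]
axes x,y,z cols
 [[ 0.0206  0.9984 -0.053 ]
 [-0.0116 -0.0527 -0.9985]
 [-0.9997  0.0211  0.0105]]
```

View pics/w19.png

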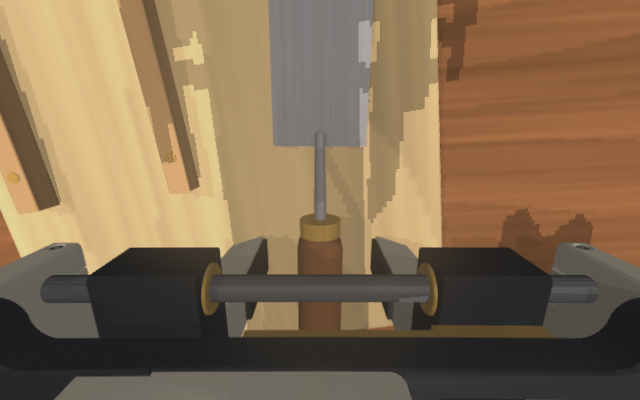

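Request:
{"op": "send_rows", "data": {
  "commands": [
    [[-0.005,0,0,0,0.06],[-0.01,0,0,0,0.06],[-0.015,0,0,0,0.06],[-0.02,0,0,0,0.06],[-0.025,0,0,0,0.06],[-0.025,0,0,0,0.06],[-0.025,0,0,0,0.0],[-0.02,0,0,0,0.0],[-0.01,0,0,0,0.0],[0,0,0,0,0]]
  ]
}}

```text
time: 27.52
tool_pos: [484.0, 169.4, 205.8]
tcp_rot: [1.156, 1.546, -0.467]
contact_force: [0.1, 0.1, 0.9]
grip_width: 37.6
```

```bash
python3 -c "
from h import *
plan((430,-175,185),-5.5)
c=cap('wrist');cv2.imwrite('pics/w20.png',c['color'])
"
```

```text
t 27.52 pos [484.  169.4 205.8] grip 37.6 F [0.1 0.1 0.9] q [ 0.2   0.33  1.61 -0.02  1.19  1.83]
axes x,y,z cols
 [[ 0.022   0.9984 -0.0528]
 [-0.0111 -0.0526 -0.9986]
 [-0.9997  0.0225  0.0099]]
delta tool mm [ 23.5 -36.2 346.6] len 349.2 yaw now -3.02 turn+ 2.48
```

View pics/w20.png

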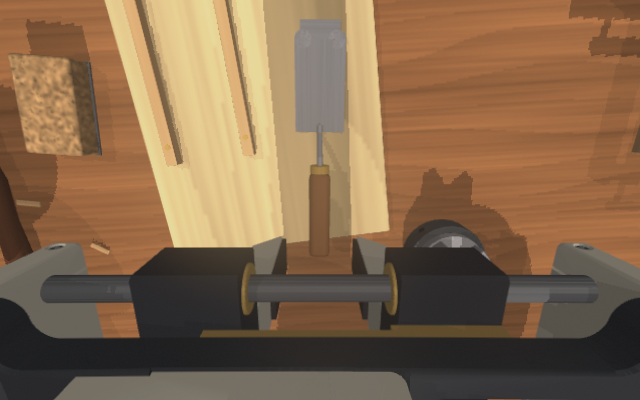

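Request:
{"op": "send_rows", "data": {
  "commands": [
    [[0,-0.0015,0.015,0.2,0],[0,-0.003,0.028,0.2,0],[0,-0.003,0.028,0.2,0],[0,-0.003,0.028,0.2,0],[0,-0.003,0.028,0.2,0],[0,-0.003,0.028,0.2,0],[0,-0.003,0.028,0.2,0],[0,-0.003,0.028,0.2,0],[0,-0.003,0.028,0.2,0],[0,-0.003,0.028,0.2,0]]
  ]
}}

```text
time: 28.4
tool_pos: [429.8, -100.1, 199.5]
tcp_rot: [0.978, 1.56, -0.672]
contact_force: [-0.5, -1.0, 0.2]
grip_width: 0.5
```

```bash
python3 -c "
from h import *
plan((425,-181.3,190),-5.5)
"
```

```text
t 28.4 pos [ 429.8 -100.1  199.5] grip 0.5 F [-0.5 -1.   0.2] q [-0.4   0.21  1.79 -0.    1.13  1.25]
axes x,y,z cols
 [[ 0.0087  0.9968 -0.0793]
 [-0.0069 -0.0792 -0.9968]
 [-0.9999  0.0092  0.0062]]
delta tool mm [10.1  1.6 81.2] len 81.9 yaw now -4.54 turn+ 0.96
```

Request:
{"op": "send_rows", "data": {
  "commands": [
    [[0,0,0.02,0.3,0],[0,0,0.02,0.3,0],[0,0,0.02,0.3,0],[0,0,0.012,0,0],[0,0,0.005,0,0],[0,0,0,0,0],[0,0,0,0,0]]
  ]
}}

```text
time: 28.98
tool_pos: [416.9, -183.7, 194.2]
tcp_rot: [-0.769, 1.568, -2.443]
contact_force: [1.0, -0.2, -0.7]
grip_width: 0.7
```

```bash
python3 -c "
from h import *
plan((425,-181.3,110),-5.5)
c=cap('wrist');cv2.imwrite('pics/w21.png',c['color'])
t=cap('top');crop(t,350,60,460,240,3.3,'pics/t21.png')
"
```

```text
t 28.98 pos [ 416.9 -183.7  194.2] grip 0.7 F [ 1.  -0.2 -0.7] q [-0.58  0.25  1.76 -0.    1.14  1.09]
axes x,y,z cols
 [[-0.0021  0.9946 -0.1038]
 [-0.0017 -0.1038 -0.9946]
 [-1.     -0.0019  0.0019]]
delta tool mm [84.2  8.  -3.4] len 84.7 yaw now -5.96 turn+ -0.46
```

View pics/w21.png

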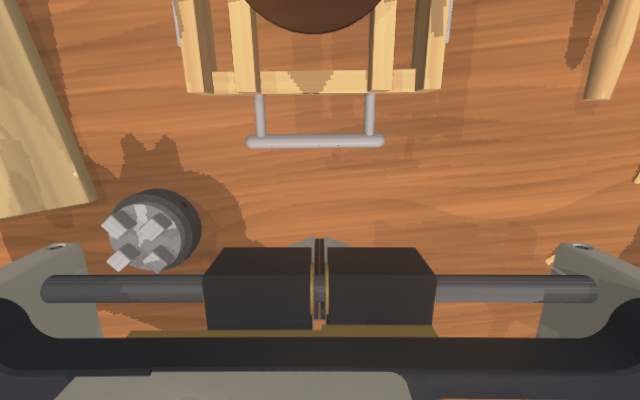

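View pics/t21.png

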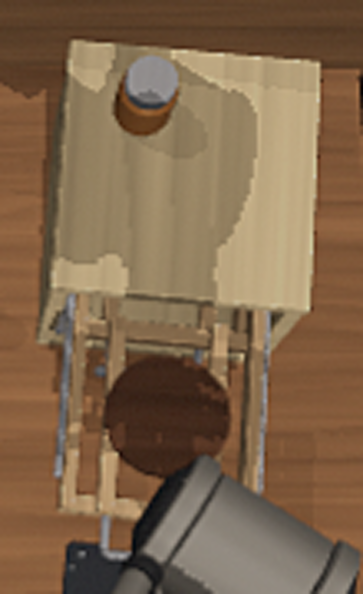

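```bash
python3 - <<'E'
from h import *
x=np.array([.9954,-.0958]);y=np.array([.0958,.9954])
t=cap('top');s=cap('scene')
for n,c,b,seed in(('t',t,(378,164,424,207),(398,186)),('s',s,(228,140,276,182),(253,163))):
  hsv=cv2.cvtColor(c['color'],cv2.COLOR_BGR2HSV);m=((hsv[...,2]<115)).astype(np.uint8)
  mm=m*0;mm[b[1]:b[3],b[0]:b[2]]=m[b[1]:b[3],b[0]:b[2]]
  mm=cv2.morphologyEx(mm,cv2.MORPH_OPEN,np.ones((5,5)))
  for c_ in cv2.findContours(mm,0,1)[0]:
    if cv2.pointPolygonTest(c_,seed,False)>=0:
      w=onz(c,c_[:,0],146)[:,:2].astype(np.float32)
      print(n,cv2.boundingRect(c_));(cx,cy),R_=cv2.minEnclosingCircle(w);d=np.array([cx,cy])-[600,-197.9];print('plate',cx,cy,R_,'off',d@x,d@y)
# manual extremes from top crop: left/right edges
p=onz(t,un([(104,415),(231,418),(168,354),(168,478)],350,60,3.3),146);print(p.round(1))
d=(p[:2].mean(0)-[600,-197.9,146])[:2];print(d@x,d@y)
E
```

```text
t (381, 166, 39, 41)
plate 598.8187255859375 -202.3043212890625 69.39509582519531 off -0.7539065722656256 -4.497227499999994
s (230, 145, 41, 33)
plate 599.958984375 -204.75039672851562 65.249755859375 off 0.6154410534667963 -6.822814200439447
[[ 598.4 -143.3  146. ]
 [ 596.  -255.5  146. ]
 [ 654.5 -201.7  146. ]
 [ 541.8 -198.1  146. ]]
-2.627636796318204 -1.7515236147482314
```

Request:
{"op": "send_rows", "data": {
  "commands": [
    [[0.01,0.002,-0.001,-0.2,0],[0.015,0.002,-0.001,-0.2,0],[0.018,0.002,-0.001,0,0],[0.018,0,0,0,0],[0.015,0,0,0,0],[0.01,0,0,0,0],[0.003,0,0,0,0],[0,0,0,0,0],[0,0,0,0,0]]
  ]
}}

```text
time: 29.93
tool_pos: [426.9, -176.2, 104.7]
tcp_rot: [0.808, 1.564, -0.848]
contact_force: [0.5, -0.8, 0.2]
grip_width: 0.1
```

```bash
python3 -c "
from h import *
plan((461,-184.7,101),-5.5)
c=cap('wrist');cv2.imwrite('pics/w22.png',c['color'])
b=onz(c,[(0,0)],110)
"
```

```text
t 29.93 pos [ 426.9 -176.2  104.7] grip 0.1 F [ 0.5 -0.8  0.2] q [-0.56  0.37  1.87 -0.    0.9   1.1 ]
axes x,y,z cols
 [[ 0.0045  0.9963 -0.0855]
 [-0.0051 -0.0855 -0.9963]
 [-1.      0.0049  0.0047]]
delta tool mm [ 3.9 34.7  5.6] len 35.4 yaw now -4.9 turn+ 0.6
```

View pics/w22.png

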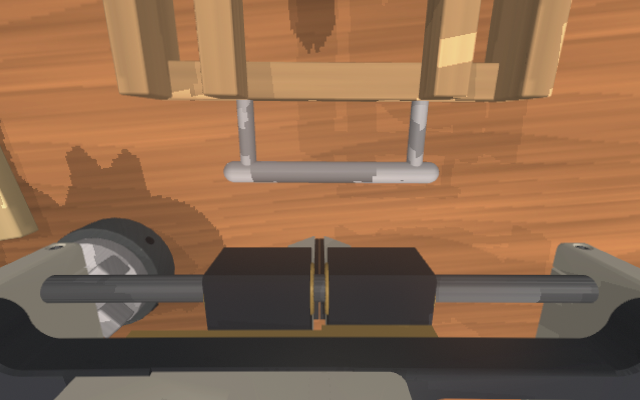

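Request:
{"op": "send_rows", "data": {
  "commands": [
    [[0.001,0.004,0.002,0.3,0],[0.001,0.006,0.002,0.3,0],[0.001,0.006,0.0015,0,0],[0,0.005,0,0,0],[0,0.004,0,0,0],[0,0.002,0,0,0],[0,0,0,0,0]]
  ]
}}

```text
time: 30.57
tool_pos: [458.5, -186.4, 104.8]
tcp_rot: [0.978, 1.557, -0.69]
contact_force: [-1.0, 0.4, 0.9]
grip_width: 0.3
```

```bash
python3 -c "
from h import *
plan((461,-184.7,101),-5.5)
c=cap('wrist');cv2.imwrite('pics/w23.png',c['color'])
"
```

```text
t 30.57 pos [ 458.5 -186.4  104.8] grip 0.3 F [-1.   0.4  0.9] q [-0.54  0.42  1.78 -0.    0.92  1.13]
axes x,y,z cols
 [[ 0.0106  0.9952 -0.0973]
 [-0.0088 -0.0972 -0.9952]
 [-0.9999  0.0114  0.0077]]
delta tool mm [ 3.8  2.3 -1.9] len 4.8 yaw now -5.58 turn+ -0.08
```

View pics/w23.png

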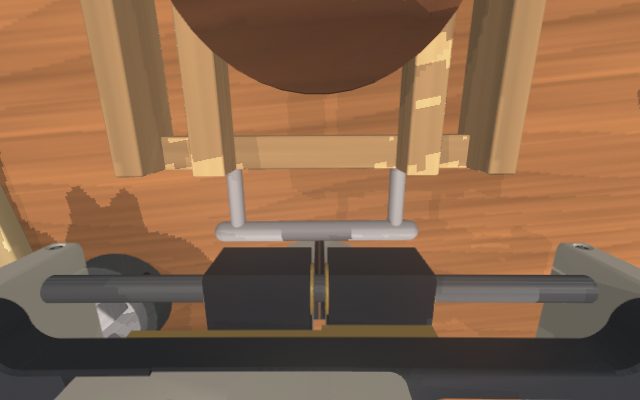

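Request:
{"op": "send_rows", "data": {
  "commands": [
    [[0.0025,0,0,0,0],[0.0025,0.001,0,0,0],[0,0.001,0,0,0],[0,0.002,0,0,0],[0,0.002,0,0,0],[0,0.003,0,0,0],[0,0.004,0,0,0],[0.0001,0.005,0,0,0],[0.0001,0.006,0,0,0],[0.0001,0.006,0,0,0]]
  ]
}}

```text
time: 31.45
tool_pos: [487.8, -188.7, 98.8]
tcp_rot: [0.776, 1.562, -0.892]
contact_force: [-2.4, 0.3, 1.0]
grip_width: 0.5
```

```bash
python3 -c "
from h import *
plan((646,-202.5,100),-5.5)
c=cap('wrist');cv2.imwrite('pics/w24.png',c['color'])
"
```

```text
t 31.45 pos [ 487.8 -188.7   98.8] grip 0.5 F [-2.4  0.3  1. ] q [-0.51  0.47  1.71 -0.    0.95  1.16]
axes x,y,z cols
 [[ 0.0056  0.9952 -0.0976]
 [-0.0069 -0.0975 -0.9952]
 [-1.      0.0063  0.0064]]
delta tool mm [ -0.2 158.8  -1.7] len 158.8 yaw now -5.6 turn+ -0.1
```

View pics/w24.png

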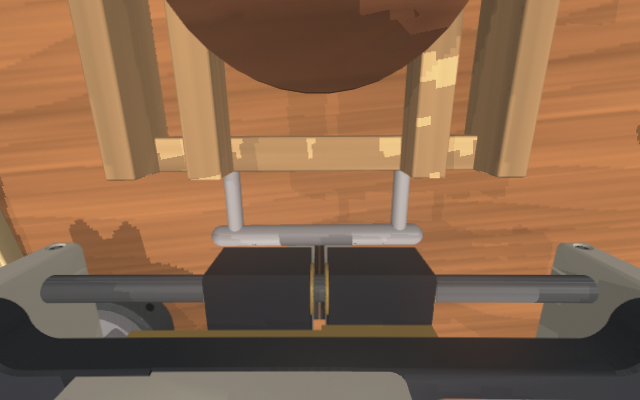

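Request:
{"op": "send_rows", "data": {
  "commands": [
    [[0,0.004,0,0,0],[0,0.006,0,0,0],[0,0.007,0,0,0],[0,0.007,0,0,0],[0,0.007,0,0,0],[0,0.007,0,0,0],[0,0.007,0,0,0],[0,0.007,0,0,0],[0,0.007,0,0,0],[0,0.007,0,0,0]]
  ]
}}

```text
time: 32.33
tool_pos: [561.3, -195.6, 98.8]
tcp_rot: [0.796, 1.562, -0.872]
contact_force: [-1.8, -0.4, 1.3]
grip_width: 0.4
```

```bash
python3 -c "
from h import *
plan((646,-202.5,100),-5.5)
"
```

```text
t 32.33 pos [ 561.3 -195.6   98.8] grip 0.4 F [-1.8 -0.4  1.3] q [-0.46  0.59  1.5  -0.    1.05  1.21]
axes x,y,z cols
 [[ 0.0056  0.9953 -0.0971]
 [-0.0066 -0.0971 -0.9953]
 [-1.      0.0062  0.0061]]
delta tool mm [-0.7 85.  -1.3] len 85.0 yaw now -5.57 turn+ -0.07
```

Request:
{"op": "send_rows", "data": {
  "commands": [
    [[0,0.006,0,0,0],[0,0.007,0,0,0],[0,0.007,0,0,0],[0,0.007,0,0,0],[0,0.007,0,0,0],[0,0.007,0,0,0],[0,0.006,0,0,0],[0,0.006,0,0,0],[0,0.005,0,0,0],[0,0.004,0,0,0]]
  ]
}}

```text
time: 33.17
tool_pos: [630.5, -201.9, 98.8]
tcp_rot: [0.848, 1.562, -0.82]
contact_force: [-1.3, 0.2, 1.2]
grip_width: 0.4
```

```bash
python3 -c "
from h import *
plan((646,-202.5,100),-5.5)
c=cap('wrist');cv2.imwrite('pics/w25.png',c['color'])
s=cap('scene');crop(s,120,100,290,240,4.4,'pics/s25.png')
"
```

```text
t 33.17 pos [ 630.5 -201.9   98.8] grip 0.4 F [-1.3  0.2  1.2] q [-0.42  0.7   1.28 -0.    1.15  1.25]
axes x,y,z cols
 [[ 0.0057  0.9953 -0.0969]
 [-0.0061 -0.0969 -0.9953]
 [-1.      0.0063  0.0056]]
delta tool mm [-1.1 15.5 -0.9] len 15.6 yaw now -5.56 turn+ -0.06
```

View pics/w25.png

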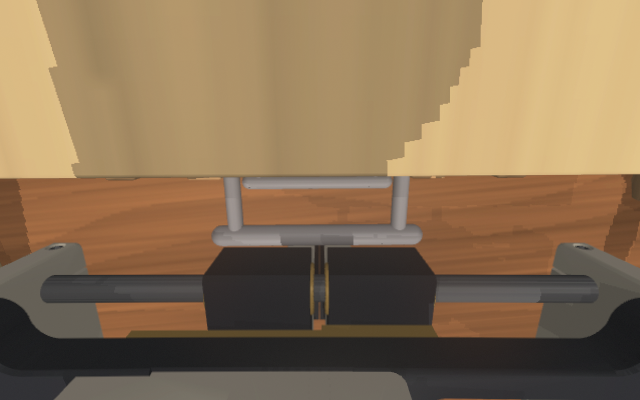

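View pics/s25.png

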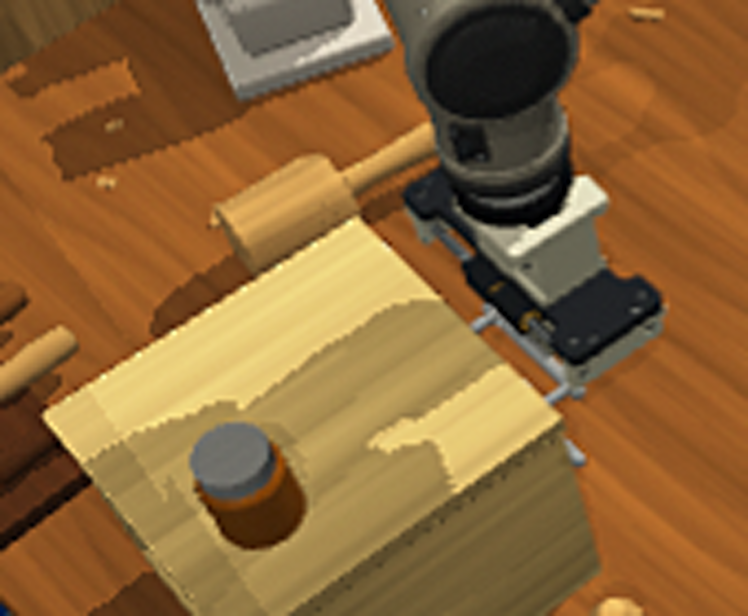

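Request:
{"op": "send_rows", "data": {
  "commands": [
    [[0,0.003,0,0,0],[0,0.003,0,0,0],[0,0.002,0,0,0],[0,0.002,0,0,0],[0,0.0015,0,0,0]]
  ]
}}

```text
time: 33.68
tool_pos: [642.1, -203.1, 98.8]
tcp_rot: [0.801, 1.563, -0.867]
contact_force: [-2.2, 0.7, 0.5]
grip_width: 0.4
```

Request:
{"op": "send_rows", "data": {
  "commands": [
    [[0,0.0015,0,0,0],[0,0.0015,0,0,0]]
  ]
}}

```text
time: 33.85
tool_pos: [645.3, -203.3, 98.8]
tcp_rot: [0.772, 1.563, -0.896]
contact_force: [-2.4, 1.1, 0.7]
grip_width: 0.5
```

Request:
{"op": "send_rows", "data": {
  "commands": [
    [[0,0.0015,0,0,0],[0,0.0015,0,0,0]]
  ]
}}

```text
time: 34.02
tool_pos: [645.3, -203.3, 98.7]
tcp_rot: [-0.551, 1.565, -2.219]
contact_force: [-7.9, 0.9, 4.6]
grip_width: 0.5
```

Request:
{"op": "send_rows", "data": {
  "commands": [
    [[0,0.0015,0,0,0],[0,0.0015,0,0,0]]
  ]
}}

```text
time: 34.18
tool_pos: [645.1, -203.3, 98.9]
tcp_rot: [-1.215, 1.559, -2.883]
contact_force: [-8.0, 1.4, 4.2]
grip_width: 0.5
```

```bash
python3 -c "
from h import *
st()
c=cap('wrist');cv2.imwrite('pics/w26.png',c['color'])
print(onz(c,[(214,235),(421,235)],110).round(1))
print(onz(c,[(100,177),(560,176)],190).round(1))
"
```

```text
t 34.18 pos [ 645.1 -203.3   98.9] grip 0.5 F [-8.   1.4  4.2] q [-0.42  0.73  1.21 -0.01  1.21  1.26]
axes x,y,z cols
 [[-0.0111  0.9952 -0.0969]
 [-0.0029 -0.0969 -0.9953]
 [-0.9999 -0.0107  0.004 ]]
[[ 667.8 -148.6  110. ]
 [ 657.  -257.5  110. ]]
[[ 714.5 -159.4  190. ]
 [ 704.6 -262.   190. ]]
```

View pics/w26.png

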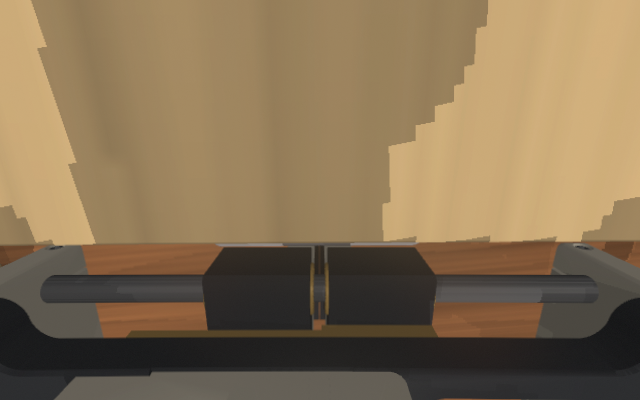

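Request:
{"op": "send_rows", "data": {
  "commands": [
    [[0,-0.003,0,0,0],[0,-0.01,0,0,0],[0,-0.02,0,0,0],[0,-0.025,0,0,0],[0,-0.025,0,0,0],[0,-0.025,0,0,0],[0,-0.015,0,0,0],[0,0,0,0,0]]
  ]
}}

```text
time: 34.9
tool_pos: [521.1, -191.6, 99.9]
tcp_rot: [-0.096, 1.564, -1.764]
contact_force: [0.6, 0.2, 0.0]
grip_width: 0.5
```

```bash
python3 -c "
from h import *
st()
c=cap('wrist');cv2.imwrite('pics/w27.png',c['color'])
s=cap('scene');crop(s,120,100,290,240,4.4,'pics/s27.png')
"
```

```text
t 34.9 pos [ 521.1 -191.6   99.9] grip 0.5 F [0.6 0.2 0. ] q [-0.49  0.53  1.61 -0.01  1.    1.18]
axes x,y,z cols
 [[-1.300e-03  9.953e-01 -9.660e-02]
 [-6.600e-03 -9.660e-02 -9.953e-01]
 [-1.000e+00 -6.000e-04  6.700e-03]]
```

View pics/w27.png

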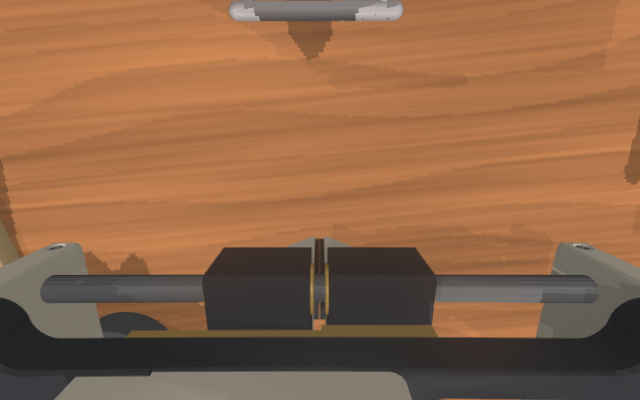

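View pics/s27.png

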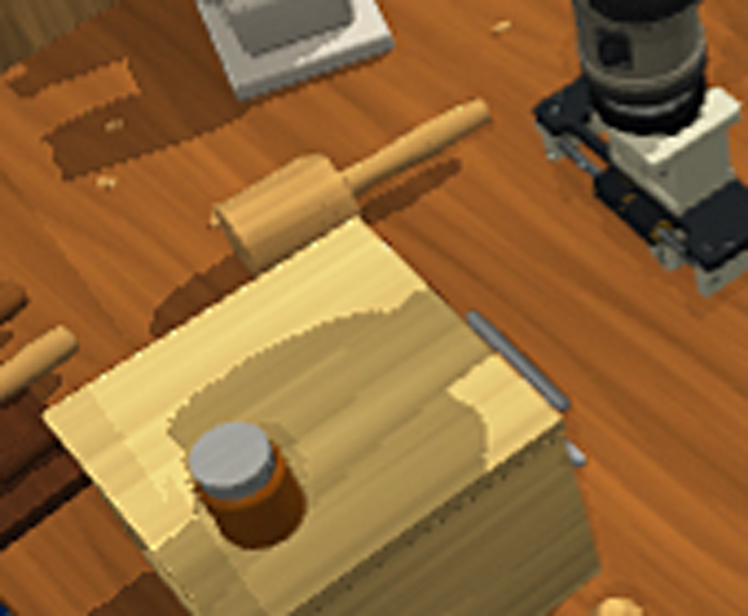

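```bash
python3 -c "
from h import *
c=cap('wrist');b=onz(c,[(233,10.5),(401,9.5)],110);print(b.mean(0))
s=cap('scene');b=onz(s,un([(472,317),(566,405)],120,100,4.4),110);print(b,b.mean(0))
t=cap('top');crop(t,180,60,460,260,2.8,'pics/t28.png')
crop(s,120,100,460,360,2.3,'pics/s28.png')
"
```

```text
[ 644.69912374 -202.04145781  110.        ]
[[ 658.55911674 -252.75427403  110.        ]
 [ 666.30231747 -148.4305193   110.        ]] [ 662.4307171  -200.59239667  110.        ]
```

View pics/t28.png

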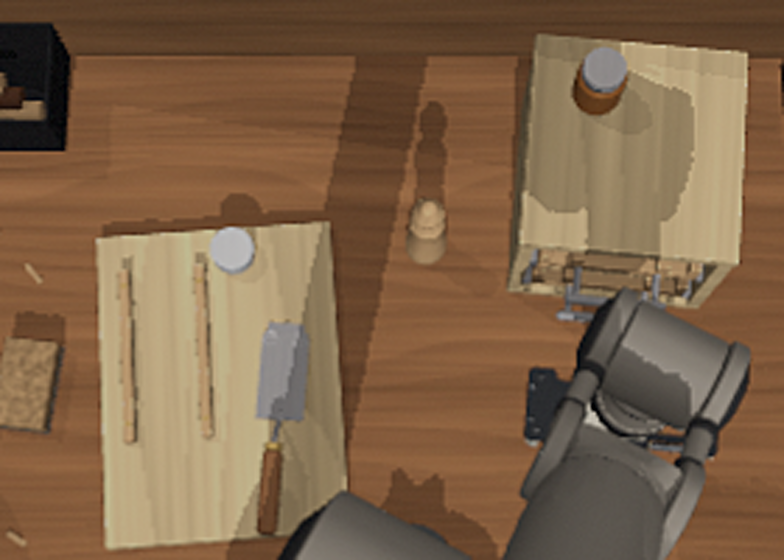

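View pics/s28.png

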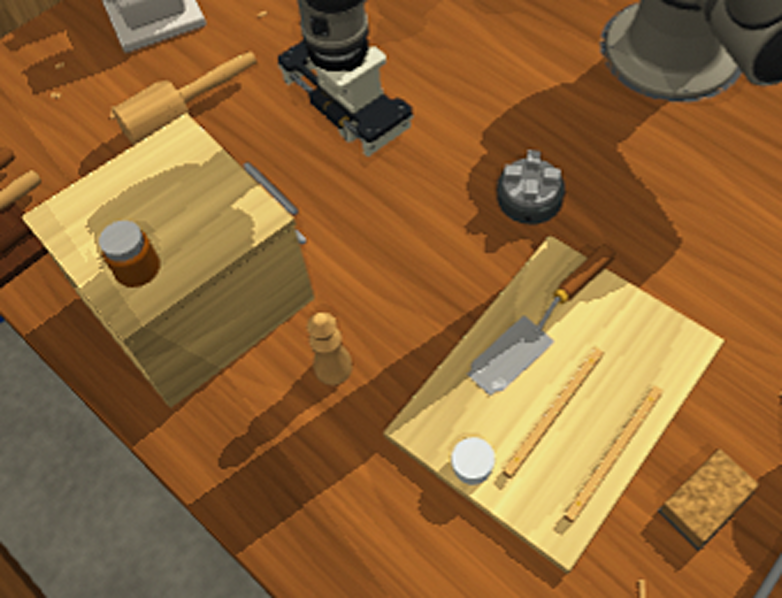

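Request:
{"op": "send_rows", "data": {
  "commands": [
    [[-0.01,-0.01,0,0,0],[-0.02,-0.02,0,0,0],[-0.025,-0.025,0,0,0],[-0.025,-0.025,0,0,0],[-0.02,-0.02,0.01,0,0],[-0.01,-0.01,0.02,0,0],[0,0,0.03,0,0],[0,0,0.03,0,0],[0,0,0.02,0,0],[0,0,0,0,0]]
  ]
}}

```text
time: 35.98
tool_pos: [409.4, -295.9, 215.5]
tcp_rot: [0.588, 1.556, -1.07]
contact_force: [-0.3, -0.3, -0.4]
grip_width: 0.4
```

```bash
python3 -c "
from h import *
st()
c=cap('wrist');cv2.imwrite('pics/w29.png',c['color'])
t=cap('top');crop(t,350,60,460,240,3.3,'pics/t29.png')
"
```

```text
t 35.98 pos [ 409.4 -295.9  215.5] grip 0.4 F [-0.3 -0.3 -0.4] q [-0.77  0.31  1.61 -0.    1.21  0.88]
axes x,y,z cols
 [[ 0.0073  0.9962 -0.0868]
 [-0.0134 -0.0867 -0.9961]
 [-0.9999  0.0085  0.0127]]
```

View pics/t29.png

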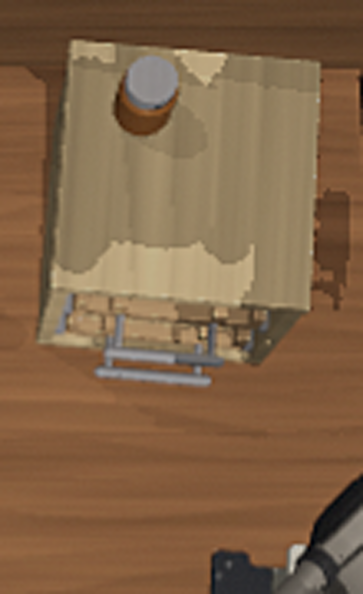

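View pics/w29.png

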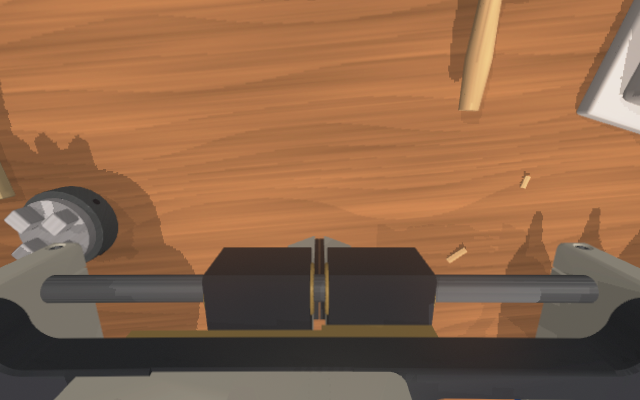

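```bash
python3 -c "
from h import *
t=cap('top');f=lambda p:un(p,350,60,3.3)
b=onz(t,f([(108,355.5),(222,362)]),110);print(b.mean(0),np.linalg.norm(b[0]-b[1]))
l=onz(t,f([(97,372),(211,380)]),55);print(l.mean(0),np.linalg.norm(l[0]-l[1]))
x=np.array([.9954,-.0958]);print('front of face',(b.mean(0)[:2]-[692.1,-206])@x,(l.mean(0)[:2]-[692.1,-206])@x)
"
```

```text
[ 659.68340767 -204.83391145  110.        ] 104.21103553032502
[ 657.45256059 -203.07173875   55.        ] 108.03020595864942
front of face -32.379187284659146 -34.76858861964199
```

```bash
python3 -c "
from plant import close_job
print(close_job())"
```

```text
the job is handed in; nothing more can be done
None
```

I handed the job in at about 36 s. The plate went onto the rack by spatula alone, the spatula is back flat on the board, and the rack is pushed home.

- **Plate placement:** I set it down slowly on the slats and drew the spatula out without shifting it. The wrist and top views put it within about 2 to 3 mm of the rack's middle.
- **Rack:** I pushed it in by its bar with about 2 N. It stopped dead at 8 N. The top view puts the bar 32 mm in front of the cabinet's face (33 mm when home), and the scene view agrees.
- **Spatula and the rest:** The pictures show the spatula flat on the bare half of the board. The wax tin, pepper mill, chuck, mallet and sanding block look unmoved. I did not check the gouge closely in the late pictures. The arm was clear of everything at the end.

- **Not seen:** once the rack was shut, the roof hid the plate. Its final position is inferred from how it rode during the gentle push.
- **Checks that disagreed:** three automatic outlines of the plate picked up shading and gave false offsets, so I measured by hand instead. One wrist reading put the bar about 16 mm off. I took that to be the lower rack's bar, and the other views fit that.
- **Tool tilt:** the tool drifted up to 2° in pitch during moves. The plate came down about 1° tip-first and settled flat.

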